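Free the sorter rollers and load the washer chute

TASK

Lift the retaining bar out of its two open brackets and lay it flat in the empty shallow tray, while both rollers stay in the cradle. Then load the two freed rollers one at a time into the sloping feed chute of the washer, pins on the rails: the thick one first so that it comes to rest against the end stops, then the thin one, which must come to rest against it. Set everything down rather than dropping it, let go of it all, and leave the mushrooms, jar, brush and cup where they are.

Things in the scene. Friction and masses are not known exactly. Their poses are not given: they have to be found in the camera images.
- cradle: Fixed roller cradle: grey base plate 150 x 234 x 10 mm with two slotted end plates (8 mm thick, at x = -66 and +66 mm, 61 mm high) and two bar brackets. Origin on the table under its centre. The rollers lie along its x, axes 52 mm above the table, at y = +34 and -34 mm (which is where varies), pins in 17 mm slots open at the top; lifted 16 mm a roller is out. Between the rollers 35 mm are free.
- bracket_left (a point): Open bracket at the +y end of the cradle: floor of its slot, 74 mm above the table, at cradle x = 0, y = +106 mm. Bracket 8 mm thick (y), 30 mm wide (x), 87 mm high; its slot, 18 mm wide and 13 mm deep, is open at the top and holds one end of the bar, which lies along the cradle's y.
- bracket_right (a point): The same bracket at the -y end, y = -106 mm.
- bar_grip (a point): Retaining bar, plain steel, 0.35 kg: square bar 14 x 220 x 14 mm along its y with a bow handle over its middle. This point: centre of the handle's grip piece, 14 mm (x) x 76 mm (y) x 14 mm (z), 30 mm of free gap under it. It is 51 mm above the bar's underside, at the start 125 mm above the table; z points up. The bar must rise 13 mm to leave the brackets.
- bar_mid (a point): Centre of the same retaining bar's square part (7 mm above its underside), same axes: y along the bar.
- bar: The retaining bar again; origin and axes as bar_mid.
- thick_center (a point): Centre of the thick roller, about 0.3 kg: white plastic cylinder 40 mm diameter, 106 mm long, with a 14 mm diameter steel pin standing out 22 mm at each end (150 mm over all). Its x axis runs along the roller.
- thick: The thick roller; origin and axes as thick_center.
- thin_center (a point): Centre of the thin roller, about 0.17 kg: as the thick one but 26 mm in diameter; same lengths and same 14 mm pins. Its x axis runs along the roller.
- thin: The thin roller; origin and axes as thin_center.
- tray: Fixed, empty shallow plastic tray, outside 280 mm (x, long side) x 150 mm (y) x 25 mm high; walls and floor 5 mm thick. Origin on the table under its centre. The bar fits in it lying along the tray's x axis.
- chute: Fixed feed chute, 240 mm long, falling 14 degrees along its +y to the white intake box of a washer (164 mm high, 210 wide, y = +137 to +307 mm). Origin on the table under its middle. Two rails (inner edges 63 mm either side of the middle, 22 mm wide) carry the rollers' pins; between them it is open for fingers. Outer walls 170 mm apart, 34 mm above the rails. Rollers lie along x and roll down to end stops.
- chute_load (a point): Where the axis of a roller's middle is when it has just been set on the rails near the upper end of the chute (70 mm uphill of the chute's origin, 100 mm above the table); axes as chute. The same for both rollers, their pins being alike. Let go here, a roller rolls down by itself.
- chute_stop (a point): Where the axis of a roller's middle is when its pins rest against the end stops at the low end (106 mm from the chute's origin along +y, 56 mm above the table); axes as chute. The thin roller, resting on the thick one, has its axis 33 mm up the slope from here (32 mm in y, 8 mm higher).
- cap_a_center (a point): Bystander: mushroom cap lying rim down, 72 mm wide, 32 mm high; point 16 mm up.
- cap_b_center (a point): Bystander: mushroom lying on its cap, stem up, 68 mm wide, 50 mm high; point 16 mm up.
- cap_c_center (a point): Bystander: mushroom lying on its cap, stem up, 76 mm wide, 50 mm high; point 16 mm up.
- jar_center (a point): Bystander: lidded amber glass jar, 60 mm diameter, 70 mm high; its centre.
- brush_grip (a point): Bystander: brush lying on the table, 180 mm long; point on its handle.
- cup_in (a point): Bystander: steel cup, 72 mm wide at the rim, 75 mm high; centre of its inner floor.
There are look-alikes about, which are no part of the job. Leave any purple or yellow look-alike of the thin alone.

How it is judged:
On the way, in this order (a step that is already met when the one before it is completed fails the run):
1. the bar lies flat in the tray, let go, with both rollers still in the cradle (x of bar_mid in the frame of tray between -0.135 and 0.135 m and y of bar_mid in the frame of tray between -0.07 and 0.07 m and z of bar_mid in the frame of tray between 0 and 0.018 m and angle between bar_mid's own y axis and vertical between 1.5 and 1.642 rad and linear speed of bar below 0.02 m/s and contact force between the fingers and bar below 0.5 N and z of thick_center in the frame of cradle between 0.04 and 0.06 m and x of thick_center in the frame of cradle between -0.02 and 0.02 m and y of thick_center in the frame of cradle between -0.05 and 0.05 m and z of thin_center in the frame of cradle between 0.04 and 0.06 m and x of thin_center in the frame of cradle between -0.02 and 0.02 m and y of thin_center in the frame of cradle between -0.05 and 0.05 m), for 0.2 s.
2. the thick roller rests at the end stops of the chute, the thin one is still in the cradle (y of thick_center in the frame of chute_stop between -0.012 and 0.008 m and x of thick_center in the frame of chute_stop between -0.015 and 0.015 m and angle between the x axis of thick_center and the x axis of chute, either way round below 0.15 rad and z of thick_center in the frame of chute_stop between -0.008 and 0.01 m and linear speed of thick below 0.02 m/s and z of thin_center in the frame of cradle between 0.04 and 0.06 m and x of thin_center in the frame of cradle between -0.02 and 0.02 m and y of thin_center in the frame of cradle between -0.05 and 0.05 m), for 0.2 s.
At the end, for the whole second after the job is handed in: Bar flat on the tray floor (centre line under 18 mm above the table, level to 4 degrees); thick roller on the rails within 12 mm of the stop place; thin one behind it, 22 to 46 mm uphill of that place; both within 0.15 rad and 15 mm of straight and central in the chute; all at rest (x of bar_mid in the frame of tray between -0.135 and 0.135 m and y of bar_mid in the frame of tray between -0.07 and 0.07 m and z of bar_mid in the frame of tray between 0 and 0.018 m and angle between bar_mid's own y axis and vertical between 1.5 and 1.642 rad and y of thick_center in the frame of chute_stop between -0.012 and 0.008 m and x of thick_center in the frame of chute_stop between -0.015 and 0.015 m and angle between the x axis of each of thick_center, thin_center and the x axis of chute, either way round below 0.15 rad and z of thick_center in the frame of chute_stop between -0.008 and 0.01 m and y of thin_center in the frame of chute_stop between -0.046 and -0.022 m and x of thin_center in the frame of chute_stop between -0.015 and 0.015 m and z of thin_center in the frame of chute_stop between -0.002 and 0.02 m and linear speed of each of bar, thick, thin below 0.02 m/s); the robot touches nothing.
It fails at once if a mushroom, the jar, the brush or the cup is pushed more than 30 mm from its place (distance of any of cap_a_center, cap_b_center, cap_c_center, jar_center, brush_grip, cup_in from where it was at the start of the episode above 0.03 m).
It fails at once if the bar is dropped (falls freely by more than about 40 mm) (linear speed of bar above 0.9 m/s and contact force between the fingers and bar below 0.1 N).
It fails at once if the thick roller is dropped (falls freely by more than about 40 mm) (linear speed of thick above 0.9 m/s and contact force between the fingers and thick below 0.1 N).
It fails at once if the thin roller is dropped (falls freely by more than about 40 mm) (linear speed of thin above 0.9 m/s and contact force between the fingers and thin below 0.1 N).
It also fails if it takes over 72 s, if anything falls off the work surface, if the arm or the gripper's body presses on something with over 40 N, if the wrist force passes 120 N, or if a joint passes its speed limit or range.

ROBOT

A 6-joint arm with a two-finger parallel gripper is mounted at the origin on the work surface. World frame = base frame: x ahead of the robot, y to its left, z up, the work surface at z = 0. Lengths are in m, angles in rad, forces in N, time in s.
With the tool pointing down it reaches from about 0.25 to 0.775 m from the base axis. Payload 8.9 kg.
Tool frame: the origin (TCP) lies midway between the tips of the shut fingers; the grasp point (between the pads) lies 19 mm behind it; x points along the fingers, y is the direction in which the jaws open and shut, and the axes are right-handed (so a half turn about x gives the same grasp; the last joint's range is limited). The gripper opens to 85 mm and grips with 20 to 120 N. Pads are 22 mm wide; open, the fingers measure 114 mm over their backs; the gripper's body (76 mm by 85 mm) begins 54 mm behind the grasp point. The pads swing forward as they close: fully open they stand 13 mm farther back than shut.
Start: joints at [-1.277, 0.291, -0.153, 1.127, 0, 1.431], TCP at [0.22, -0.477, 0.192] pointing down, gripper open.
Joint ranges: [-2.52, 2.52], [-0.91, 1.74], [-1.3, 1.37], [-1.96, 2.02], [-1.52, 1.47], [-3.14, 3.14]. Speed limits (rad/s): [2.22, 2.22, 2.79, 3.14, 3.14, 3.14].

INTERFACE

Orientations are given as a unit quaternion [x, y, z, w].
In Python, from rig import sensors, eyes, job_done, nets gives the robot as it stands. The module is installed in compiled form; this text tells all that it offers.
- The arm moves only by the tool play_rows, never from a script. Its argument "increments" is a list of rows, each an object with "linear": the shift along the tool's x, y, z in mm, a list of three; "turn": the turn about the tool's x in degrees; "fingers": the gripper command: -1 is shut, 1 is fully open, values between are in proportion. In form: [{"linear": [tx, ty, tz], "turn": turn, "fingers": fingers}, ...]. A call has 1 to 5 rows; each row is the pose to reach, as a shift and turn from the pose commanded when the call began, along the tool's axes at that moment; what a row does not reach only later rows make up. A row lasts 1/10 s, in which the tool goes at most 50 mm and 8.59 degrees, less where a joint would pass 70% of its speed; a pose out of reach is approached as far as the arm can. A call with a gripper value outside its range is refused whole. The fingers move at their own pace and stop on an object; the grip force is fixed at half the most. Time passes only in rows, so rows that repeat a pose let the fingers close. It gives the time, the measured TCP pose, the force and the opening at its end, in the units of the state.
- sensors.observe(): the state, without advancing time (a new reading comes with each control period).
- eyes.grab_frame(name): name is "scene" or "top"; returns the picture (384x512x3 uint8, red, green, blue); there is no depth.
- eyes.camera_params(name): a dict with "fx", "fy", "cx", "cy" (pixels), "D" ([k1, k2, p1, p2, k3] as OpenCV has them; the pictures are not rectified), "rvec" (rotation vector, rad) and "tvec" (3), from world to camera coordinates, as OpenCV has them. Camera axes: x right, y down, z forward; pixel columns grow to the right and rows downward; lengths in m; the calibration is good to about 2 mm. A picture is of the moment at which its call begins. camera_params takes no time and is no camera call.
- job_done(): hands the job in, once; it reports no verdict.
Trained networks look in the newest picture that a camera, given by its name, has taken for a name from the list of things; names that differ only in an ending like _2 or _b are one class to them, and where a whole thing is asked for, a point or a joint stands for the part that bears it (a point fixed in the world has none). Each returns a list of dicts, best first, with "score" (0 to 1); they miss things now and then, are a little off and sometimes report something else, mostly with a low value. They report only what shows in the picture. A call takes as long as a camera call. They do not tell look-alikes from the thing itself.
- nets.find_in(name, camera): "xy" ([column, row] in pixels, amid what is visible of it).
- nets.trace(name, camera): "region" (384x512 bool, what is visible of it) and "xy" ([column, row] in pixels, amid what is visible of it).
The state is a dict: "time_s": time; "joint_pos": joint angles; "joint_velocities": joint speeds; "effort": joint torques, N m; "tcp_pos": TCP position; "tcp_rot": TCP orientation; "force": force on the tool from outside, world axes, zero at the start; "moment": the same for the moment, N m; "width": finger opening in m.
Only numpy, scipy, OpenCV 4.12 (cv2) and the standard library are available. Lean on these libraries where they do the work, as an engineer would, in place of code of your own. Each camera call takes 0.05 s, during which the arm holds its last target.

## Working session

There is one attempt and no reset: what is moved stays moved. The work goes in short steps, Python scripts to look and compute and a tool call to move; the robot and the scene stay as the last step left them, time stands still between calls to the robot, and variables do not carry over. Pictures are saved under pics/ and viewed, and the job is handed in when it is done.

Besides the shell and the picture viewer there is one more tool, called after ">>>" as name(argument=value, ...) on one line, values as JSON. play_rows: Moves the arm, as the interface text tells. Its arguments: {"type":"object","properties":{"increments":{"type":"array","items":{"type":"object","properties":{"linear":{"type":"array","items":{"type":"number"}},"turn":{"type":"number"},"fingers":{"type":"number"}}}}},"required":["increments"]}

```bash
mkdir -p pics; python3 - <<'E'
from rig import sensors, eyes
import cv2
s=sensors.observe(); print(s)
for n in ("scene","top"):
    im=eyes.grab_frame(n); cv2.imwrite(f"pics/{n}0.png",cv2.resize(im[:,:,::-1],(768,576),interpolation=cv2.INTER_CUBIC)); print(eyes.camera_params(n))
E
```

```text
{'time_s': 0.0, 'joint_pos': array([-1.27726605e+00,  2.91269033e-01, -1.54127933e-01,  1.12670284e+00,
        2.11321738e-05,  1.43149822e+00]), 'joint_velocities': array([ 9.26488153e-06,  8.07767465e-04,  9.08051642e-04, -4.92007315e-05,
       -1.35597980e-04,  3.62963856e-04]), 'effort': array([-1.72888540e-03, -5.37137854e+01,  3.31376088e+01,  1.58016686e-02,
       -3.35536124e-04,  7.72651958e-06]), 'tcp_pos': array([ 0.22007424, -0.4761071 ,  0.19143759]), 'tcp_rot': array([-0.6905844 , -0.15229624,  0.69064051, -0.15137613]), 'force': array([ 0.38577275, -0.5317692 ,  0.8756381 ]), 'moment': array([ 0.05363656, -0.03604812, -0.02654067]), 'width': 0.08532603915645237}
{'fx': 427.3950798735264, 'fy': 427.3950798735264, 'cx': 261.28438895526403, 'cy': 193.60421837093074, 'D': array([-0.07497303,  0.        ,  0.        ,  0.        ,  0.        ]), 'rvec': array([ 2.20506978,  1.1762372 , -0.43633086]), 'tvec': array([-0.3375677 , -0.23325321,  1.58778506])}
{'fx': 465.89968124952225, 'fy': 465.89968124952225, 'cx': 254.21787123045624, 'cy': 186.4911203795104, 'D': array([0.06305088, 0.        , 0.        , 0.        , 0.        ]), 'rvec': array([ 2.15135072, -2.16108726,  0.13164253]), 'tvec': array([0.05129915, 0.53594447, 1.32543034])}
```

View pics/scene0.png

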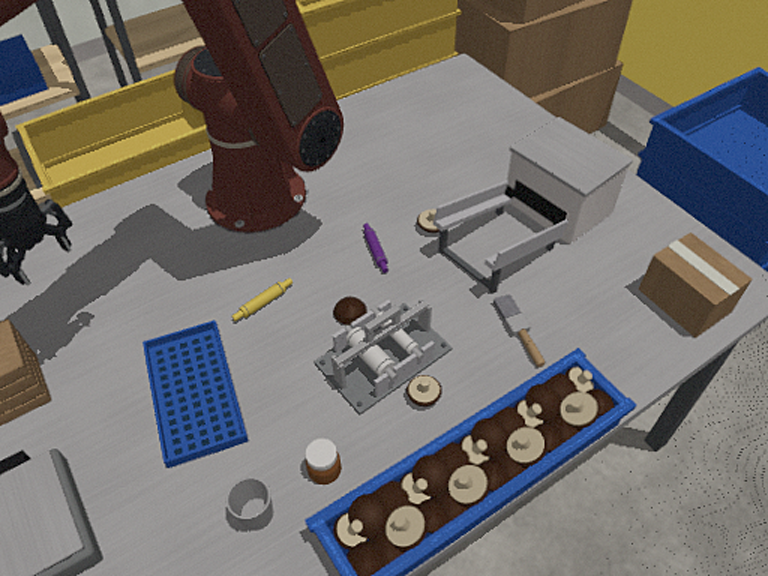

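View pics/top0.png

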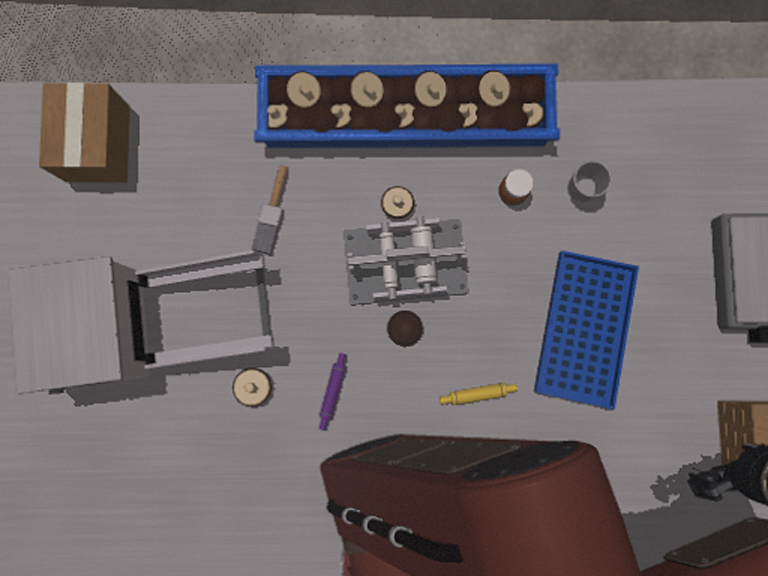

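The bar lies across the cradle at top view (405,256). The thick roller is at (425,258) and the thin at (389,260). The look-alikes are the purple roller (333,390) and the yellow one (480,395). The empty tray is at (587,330), and the soil-filled blue box at (405,105) is not it. The chute is at (205,310).

```bash
cat > h.py <<'E'
import numpy as np, cv2
from rig import sensors, eyes, nets
P={n:eyes.camera_params(n) for n in("scene","top")}
for p in P.values():
    p["K"]=np.array([[p["fx"],0,p["cx"]],[0,p["fy"],p["cy"]],[0,0,1.]]); p["R"]=cv2.Rodrigues(p["rvec"])[0]
def proj(n,X):
    p=P[n]; return cv2.projectPoints(np.asarray(X,float).reshape(-1,1,3),p["rvec"],p["tvec"],p["K"],p["D"])[0].reshape(-1,2)
def onplane(n,uv,z):
    p=P[n]; q=cv2.undistortPoints(np.asarray(uv,float).reshape(-1,1,2),p["K"],p["D"]).reshape(-1,2)
    d=np.c_[q,np.ones(len(q))]@p["R"]; c=-p["R"].T@p["tvec"]
    return c+d*((z-c[2])/d[:,2])[:,None]
def tri(uvs,uvt):
    A=[];
    for n,uv in(("scene",uvs),("top",uvt)):
        p=P[n]; q=cv2.undistortPoints(np.asarray(uv,float).reshape(1,1,2),p["K"],p["D"]).ravel(); A.append((np.c_[p["R"],p["tvec"]],q))
    X=cv2.triangulatePoints(A[0][0],A[1][0],A[0][1].reshape(2,1),A[1][1].reshape(2,1)).ravel(); return X[:3]/X[3]
def w(pose,pts):
    x,y,a=pose; pts=np.atleast_2d(pts).astype(float); c,s=np.cos(a),np.sin(a)
    return np.c_[x+c*pts[:,0]-s*pts[:,1],y+s*pts[:,0]+c*pts[:,1],pts[:,2]]
E
python3 - <<'E'
from h import *
np.set_printoptions(precision=3,suppress=True)
ims={n:eyes.grab_frame(n) for n in P}
for n in ims: np.save(f"im_{n}.npy",ims[n])
for k in ("cradle","bar","thick_center","thin_center","tray","chute"):
    r={}
    for n in P:
        t=nets.trace(k,n); r[n]=t
        for i,d in enumerate(t[:3]):
            print(k,n,round(d["score"],2),np.round(d["xy"],1),d["region"].sum(), [np.round(v,1) for v in cv2.minAreaRect(np.argwhere(d["region"])[:,::-1].astype(np.float32))])
            if i==0: np.save(f"m_{k}_{n}.npy",d["region"])
    if r["scene"] and r["top"]: print("  tri",tri(r["scene"][0]["xy"],r["top"][0]["xy"]))
# crops
def crop(n,x0,y0,x1,y1,f,name):
    cv2.imwrite(f"pics/{name}.png",cv2.resize(ims[n][y0:y1,x0:x1,::-1],None,fx=f,fy=f,interpolation=cv2.INTER_CUBIC))
crop("top",220,135,320,210,8,"c_cr_t"); crop("scene",200,190,310,280,7,"c_cr_s")
crop("top",0,155,200,265,4,"c_ch_t"); crop("scene",270,75,430,195,5,"c_ch_s")
crop("top",345,155,435,280,4.5,"c_tr_t")
E
```

```text
cradle scene 0.97 [248.  246.8] 2281 [array([254.6, 233. ]), array([53.1, 82.8]), np.float64(55.8)]
cradle top 0.8 [266.6 175.2] 2488 [array([270.2, 173.4]), array([51.7, 78.3]), np.float64(84.1)]
cradle top 0.62 [164.7 256. ] 540 [array([166.5, 257.5]), array([25., 25.]), np.float64(90.0)]
  tri [ 0.573 -0.005 -0.043]
bar scene 0.89 [251.9 217.2] 667 [array([251.7, 219.3]), array([14.1, 72.9]), np.float64(56.3)]
bar top 0.71 [273.5 164.6] 516 [array([270.4, 168.5]), array([ 9.1, 77.7]), np.float64(84.6)]
  tri [ 0.584 -0.008  0.121]
thick_center scene 0.78 [249.2 235.2] 446 [array([247.7, 234.8]), array([46. , 14.6]), np.float64(48.4)]
thick_center scene 0.27 [255.3 217. ] 725 [array([252. , 218.8]), array([15.5, 73.8]), np.float64(58.0)]
thick_center scene 0.24 [214.1 306.5] 579 [array([214.5, 307.5]), array([29., 23.]), np.float64(90.0)]
thick_center top 0.6 [282.6 176. ] 445 [array([282. , 169.5]), array([51.3, 13.9]), np.float64(82.6)]
  tri [ 0.571 -0.027  0.031]
thin_center scene 0.8 [249.9 165.8] 208 [array([250.4, 164.8]), array([33.1,  6.8]), np.float64(65.0)]
thin_center s
[... 368 characters left out ...]
7.4,  7.8]), np.float64(83.7)]
thin_center top 0.72 [320.1 259. ] 375 [array([318.4, 262. ]), array([ 9.1, 47.9]), np.float64(79.9)]
  tri [0.32  0.147 0.004]
tray scene 0.63 [127.7 261. ] 4682 [array([126.8, 262.2]), array([87.2, 58.5]), np.float64(74.4)]
tray top 0.58 [390.3 220.1] 5280 [array([390.7, 218.8]), array([55.3, 97.5]), np.float64(10.1)]
  tri [ 0.438 -0.351  0.003]
chute scene 0.94 [363.7 127.9] 6241 [array([355.5, 134.2]), array([ 76. , 137.1]), np.float64(50.8)]
chute top 0.94 [ 61.  215.7] 9490 [array([ 92.4, 211.7]), array([ 86.1, 175.5]), np.float64(82.9)]
chute top 0.4 [271.3 217.3] 427 [array([269.5, 218. ]), array([22., 23.]), np.float64(90.0)]
  tri [0.441 0.574 0.06 ]
```

View pics/c_cr_t.png

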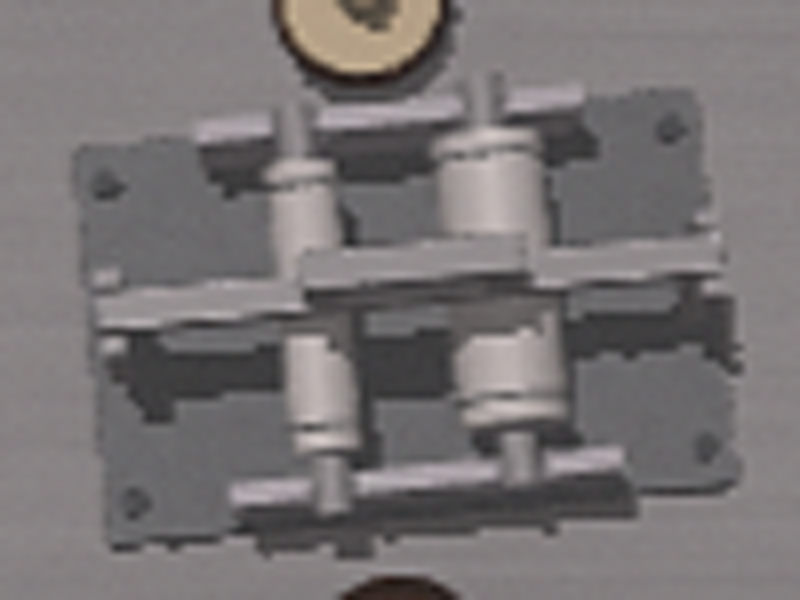

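View pics/c_cr_s.png

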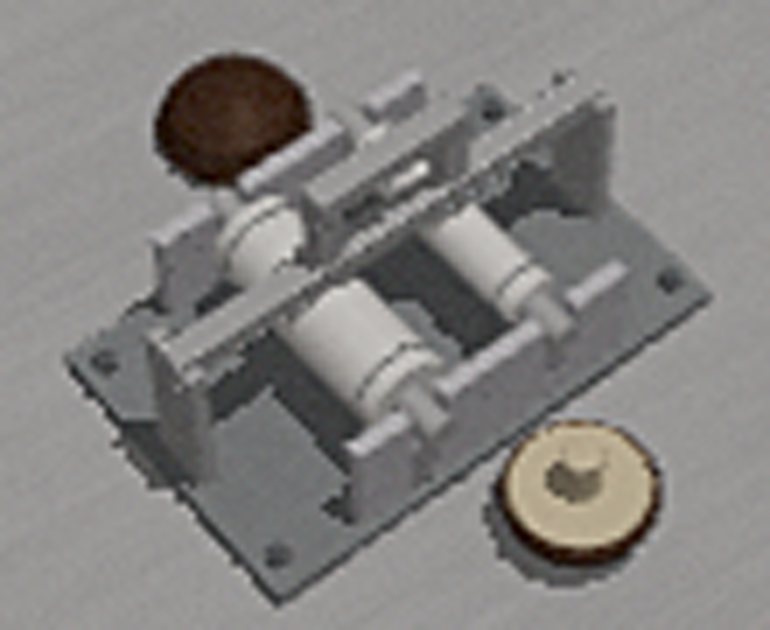

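View pics/c_ch_t.png

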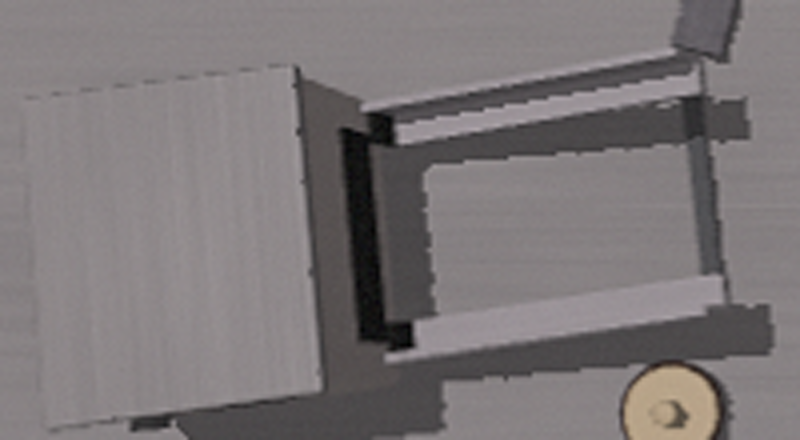

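View pics/c_tr_t.png

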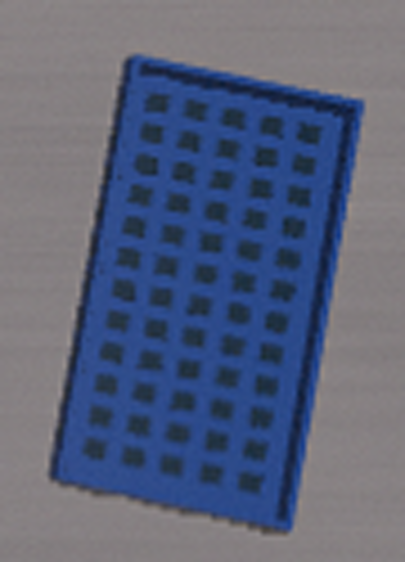

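```bash
cat > fit.py <<'E'
from h import *
from scipy.optimize import least_squares
np.set_printoptions(precision=4,suppress=True)
def unc(pts,f,o): return (np.array(pts,float)+.5)/f-.5+np.array(o)
def fit(obs,x0):
    f=lambda p: np.concatenate([(proj(n,w(p,X))-uv).ravel() for n,X,uv in obs])
    r=least_squares(f,x0,loss="soft_l1"); return r.x,f(r.x).reshape(-1,2)
ct=unc([(75,150),(700,88),(110,548),(740,488)],8,(220,135))
cs=unc([(280,600),(710,295),(68,357)],7,(200,190))
p,res=fit([("top",[(.075,.117,.01),(.075,-.117,.01),(-.075,.117,.005),(-.075,-.117,.005)],ct),
 ("scene",[(.075,-.117,.005),(.075,.117,.005),(-.075,-.117,.01)],cs),
 ("top",[(0,.11,.088),(0,-.11,.088),(0,0,.132)],unc([(97,310),(718,254),(415,262)],8,(220,135)))],[.57,0,0.1])
print("cradle",p,"\n",res)
C=p
p,res=fit([("top",[(.105,.137,.164),(-.105,.137,.164),(.105,.307,.164),(-.105,.307,.164)],unc([(297,65),(323,390),(25,98),(47,430)],4,(0,155)))],[.44,.4,.1]); print("chute",p,"\n",res)
H=p
p,res=fit([("top",[(.14,.075,.025),(.14,-.075,.025),(-.14,-.075,.025),(-.14,.075,.025)],unc([(133,57),(362,102),(293,530),(53,478)],4.5,(345,155)))],[.44,-.35,-.15]); print("tray",p,"\n",res)
T=p
np.save("poses.npy",[C,H,T])
# overlay
s=np.tan(np.radians(14))
def rect(x,y,z): return [(x,y,z),(-x,y,z),(-x,-y,z),(x,-y,z)]
def rail(y): return .1+ -(y+.07)*s-.007/np.cos(np.radians(14))
L={"C":[rect(.075,.117,.01),rect(.007,.11,.088),rect(.007,.038,.132)]+[[(a,-.06,.061),(a,.06,.061)] for a in(-.07,.07)]+[[(-.053,b,.052+r),(.053,b,.052+r)] for b,r in((-.034,.02),(.034,.013))],
"H":[[(.105,.137,.164),(-.105,.137,.164),(-.105,.307,.164),(.105,.307,.164)]]+[[(e,-.116,rail(-.116)),(e,.116,rail(.116))] for e in(.063,-.063,.085,-.085)],
"T":[rect(.14,.075,.025),rect(.135,.07,.005)]}
for n in P:
    im=np.load(f"im_{n}.npy")[:,:,::-1]; f=3; im=cv2.resize(im,None,fx=f,fy=f,interpolation=cv2.INTER_CUBIC)
    for k,ps in(("C",C),("H",H),("T",T)):
        for l in L[k]:
            q=(proj(n,w(ps,l))+.5)*f-.5
            cv2.polylines(im,[np.round(q).astype(int)],len(l)>2,(0,0,255),1)
    np.save(f"ov_{n}.npy",im)
    if n=="top": a=im[420:840,0:600]; b=im[360:840,640:1320]
    else: a=im[220:600,780:1300]; b=im[500:960,240:940]
    cv2.imwrite(f"pics/ovA_{n}.png",a); cv2.imwrite(f"pics/ovB_{n}.png",b)
E
python3 fit.py
```

```text
cradle [0.5757 0.0018 0.0923] 
 [[-0.343  -0.0304]
 [-0.6851  0.2421]
 [-0.0751  0.0865]
 [-0.3057 -0.0037]
 [-0.0565  0.9059]
 [ 0.5119  0.7233]
 [-0.4105 -0.1492]
 [ 0.2085  0.4833]
 [ 0.5287 -0.028 ]
 [-0.0272  0.1591]]
chute [0.4745 0.374  0.1256] 
 [[-0.6456  0.6912]
 [-0.5032 -0.3732]
 [ 0.7125  0.7343]
 [ 0.4092 -1.0952]]
tray [ 0.4413 -0.3468 -0.2131] 
 [[-0.1416 -0.5327]
 [ 0.1771 -0.1094]
 [-0.4809  0.2115]
 [ 0.4362  0.3683]]
```

View pics/ovA_top.png

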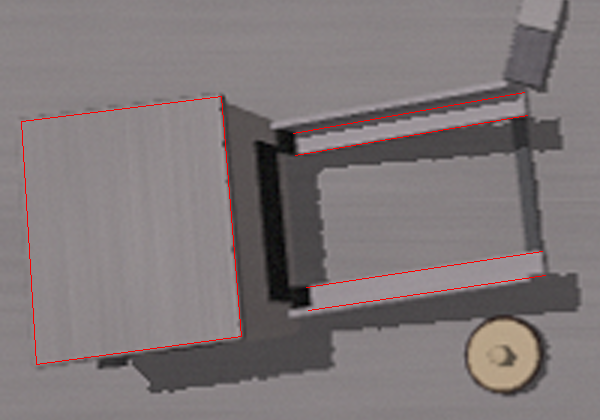

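View pics/ovB_top.png

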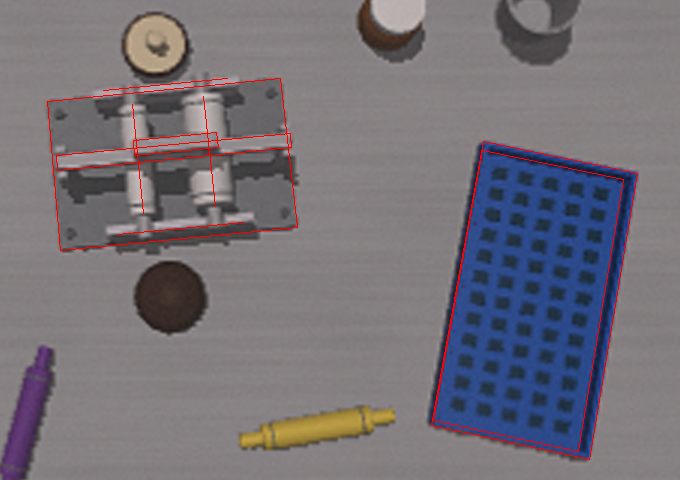

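View pics/ovA_scene.png

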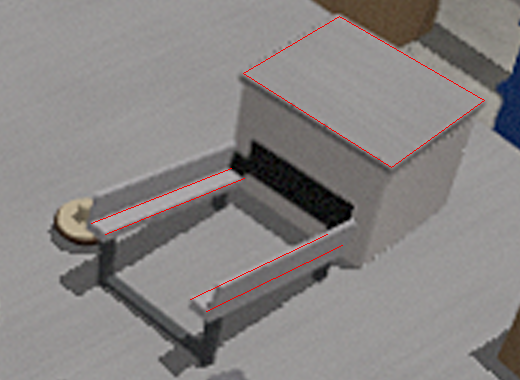

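View pics/ovB_scene.png

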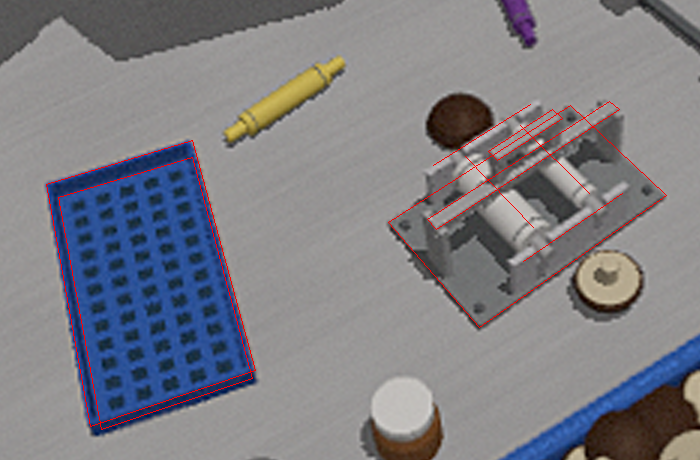

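The overlays match cradle, chute and tray to about 1 px. The white thick roller is at cradle y = -34 and the white thin one at +34. Next I work out the moves.

```bash
cat > go.py <<'E'
from h import *
import sys
from scipy.spatial.transform import Rotation as Ro
np.set_printoptions(precision=2,suppress=True)
C,H,T=np.load("poses.npy")
def goal(X,yaw,lab=""):
    s=sensors.observe(); R=Ro.from_quat(s["tcp_rot"]).as_matrix()
    lin=R.T@(np.asarray(X)-s["tcp_pos"])*1000
    y=R[:,1]; cur=np.arctan2(y[1],y[0])
    d=np.degrees(yaw-cur); d=(d+90)%180-90
    # tool x points down => turn about x reverses world yaw
    print(lab,"lin",lin,"turn",round(-d,2),"alt",round(-d-180*np.sign(-d),2),"| tcp",s["tcp_pos"]*1000,"toolx",R[:,0],"toolyaw",np.degrees(cur),"j6",s["joint_pos"][5],"t",s["time_s"],"w",s["width"])
E
python3 - <<'E'
from go import *
b=w(C,(0,0,.180))[0]; goal(b,C[2],"above bar")
b=w(C,(0,0,.106))[0]; goal(b,C[2],"bar")
print(w(T,(0,0,.037)),np.degrees(T[2]),w(H,(0,-.07,.081)),w(C,(0,-.034,.033)), np.degrees(C[2]),np.degrees(H[2]))
E
```

```text
above bar lin [  12.   -285.1  -523.36] turn -70.49 alt 109.51 | tcp [ 220.19 -476.56  192.  ] toolx [-0.  0. -1.] toolyaw -65.20127822029752 j6 1.4314947140413448 t 0.8 w 0.08520074624200363
bar lin [  86.   -285.09 -523.36] turn -70.49 alt 109.51 | tcp [ 220.19 -476.56  192.  ] toolx [-0.  0. -1.] toolyaw -65.20127822029752 j6 1.4314947140413448 t 0.8 w 0.08520074624200363
[[ 0.44 -0.35  0.04]] -12.2089465329156 [[0.48 0.3  0.08]] [[ 0.58 -0.03  0.03]] 5.287569907834188 7.196553122919073
```

>>> play_rows(increments=[{"linear":[0,-22,-40],"turn":-8,"fingers":1},{"linear":[0,-44,-80],"turn":-16,"fingers":1},{"linear":[0,-66,-121],"turn":-24,"fingers":1},{"linear":[0,-88,-161],"turn":-32,"fingers":1},{"linear":[0,-110,-201],"turn":-40,"fingers":1}])

```text
time_s: 1.3
tcp_pos: [0.3573, -0.291, 0.1922]
tcp_rot: [0.596, 0.38, -0.596, 0.381]
force: [1.4, 0.8, -0.4]
width: 0.0853
```

```bash
python3 -c "
from go import *
goal(w(C,(0,0,.180))[0],C[2])"
```

```text
lin [  12.18   74.84 -357.45] turn -30.18 alt 149.82 | tcp [ 357.34 -290.98  192.21] toolx [ 0. -0. -1.] toolyaw -24.8943016677536 j6 1.162993574687865 t 1.3 w 0.0852699288410163
```

>>> play_rows(increments=[{"linear":[0,9,-42],"turn":-7,"fingers":1},{"linear":[0,18,-85],"turn":-14,"fingers":1},{"linear":[0,27,-128],"turn":-21,"fingers":1},{"linear":[0,36,-171],"turn":-28,"fingers":1},{"linear":[3,45,-213],"turn":-30.2,"fingers":1}])

```text
time_s: 1.8
tcp_pos: [0.4891, -0.1173, 0.1895]
tcp_rot: [0.477, 0.522, -0.476, 0.523]
force: [0.8, -0.3, -0.2]
width: 0.0854
```

```bash
python3 -c "
from go import *
goal(w(C,(0,0,.180))[0],C[2])"
```

```text
lin [   9.48   97.1  -110.62] turn -0.03 alt 179.97 | tcp [ 489.15 -117.3   189.45] toolx [ 0. -0. -1.] toolyaw 5.262434336402046 j6 1.0982242301214324 t 1.8 w 0.08536832947609226
```

>>> play_rows(increments=[{"linear":[2,26,-30],"turn":0,"fingers":1},{"linear":[5,52,-60],"turn":0,"fingers":1},{"linear":[8,78,-90],"turn":0,"fingers":1},{"linear":[9,97,-110.5],"turn":0,"fingers":1},{"linear":[9,97,-110.5],"turn":0,"fingers":1}])

```text
time_s: 2.3
tcp_pos: [0.5764, 0.0024, 0.1794]
tcp_rot: [0.477, 0.522, -0.477, 0.522]
force: [-0.7, -0.2, -0.5]
width: 0.0856
```

```bash
python3 -c "
from go import *
goal(w(C,(0,0,.106))[0],C[2])
import time
for n in P:
    im=eyes.grab_frame(n)[:,:,::-1]; x,y=(200,170) if n=='scene' else (215,120)
    cv2.imwrite(f'pics/ab_{n}.png',cv2.resize(im[y:y+110,x:x+130],None,fx=5,fy=5,interpolation=cv2.INTER_CUBIC))
"
```

```text
lin [73.4  -0.74  0.6 ] turn -0.1 alt 179.9 | tcp [576.37   2.37 179.4 ] toolx [ 0.  0. -1.] toolyaw 5.188789291525326 j6 1.3570762481084957 t 2.3 w 0.08558887983080539
```

View pics/ab_scene.png

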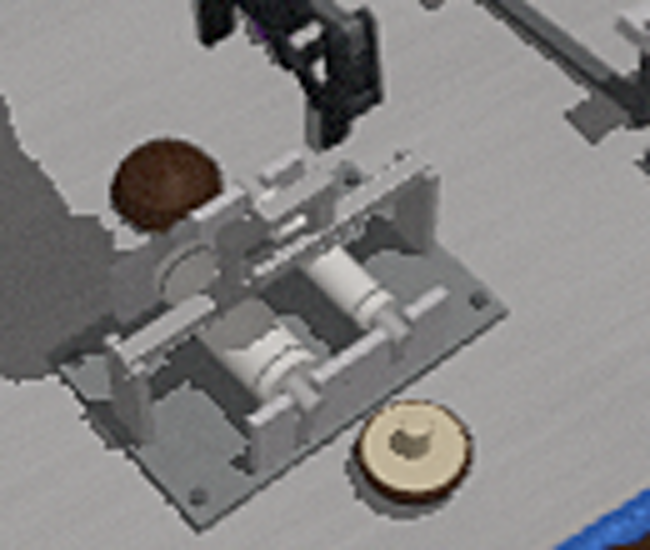

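The fingers are above the grip, and the bar's handle sits at about (290,200) in the crop. Descending.

>>> play_rows(increments=[{"linear":[25,0,0],"turn":0,"fingers":1},{"linear":[50,-0.7,0.5],"turn":0,"fingers":1},{"linear":[70,-0.7,0.5],"turn":0,"fingers":1},{"linear":[73,-0.7,0.5],"turn":0,"fingers":1},{"linear":[73,-0.7,0.5],"turn":0,"fingers":0}])

```text
time_s: 2.9
tcp_pos: [0.5737, -0.0017, 0.1072]
tcp_rot: [0.478, 0.521, -0.478, 0.521]
force: [-0.1, -0.9, 0.9]
width: 0.0734
```

>>> play_rows(increments=[{"linear":[0,0,0],"turn":0,"fingers":-1},{"linear":[0,0,0],"turn":0,"fingers":-1},{"linear":[0,0,0],"turn":0,"fingers":-1},{"linear":[0,0,0],"turn":0,"fingers":-1},{"linear":[0,0,0],"turn":0,"fingers":-1}])

```text
time_s: 3.4
tcp_pos: [0.5744, -0.0009, 0.1072]
tcp_rot: [0.478, 0.521, -0.478, 0.521]
force: [0.7, 0.7, -0.6]
width: 0.0004
```

The fingers shut fully to 0.4 mm, so they hold nothing. I look before moving.

```bash
cat > shot.py <<'E'
from go import *
def shot(tag,xs=(200,170),xt=(215,120),sz=(130,110),f=5):
    for n,(x,y) in(("scene",xs),("top",xt)):
        im=eyes.grab_frame(n)[:,:,::-1]
        cv2.imwrite(f'pics/{tag}_{n}.png',cv2.resize(im[y:y+sz[1],x:x+sz[0]],None,fx=f,fy=f,interpolation=cv2.INTER_CUBIC))
E
python3 -c "
from shot import *
shot('g1'); goal(w(C,(0,0,.106))[0],C[2])"
```

```text
lin [ 1.08  1.59 -2.49] turn -0.28 alt 179.72 | tcp [574.34  -0.86 107.08] toolx [ 0.  0. -1.] toolyaw 5.002662947266254 j6 1.354703523445429 t 3.5 w 0.0003696380217114222
```

View pics/g1_scene.png

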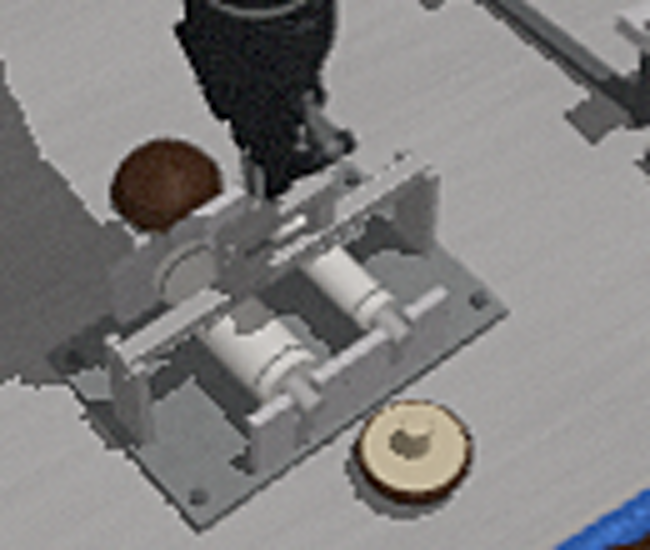

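View pics/g1_top.png

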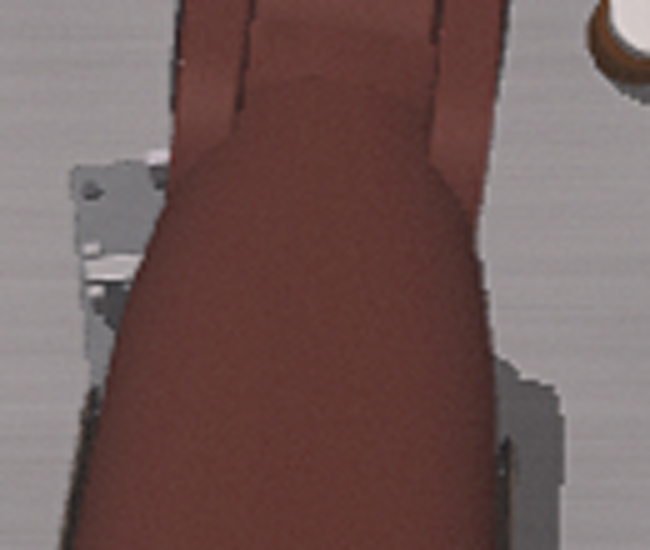

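```bash
python3 -c "
from shot import *
s=sensors.observe(); t=s['tcp_pos']
for dz in (0,.019,.06,.1): print(dz,(proj('scene',t+[0,0,dz])-[200,170])*5)
print((proj('scene',w(C,[(0,0,.132),(0,0,.118),(0,.038,.132),(0,-.038,.132),(0,.038,.088)]))-[200,170])*5)
im=np.load('im_scene.npy')[:,:,::-1]
cv2.imwrite('pics/cc.png',cv2.resize(im[205:245,225:295],None,fx=11,fy=11,interpolation=cv2.INTER_CUBIC))
im=eyes.grab_frame('scene')[:,:,::-1]
cv2.imwrite('pics/cc2.png',cv2.resize(im[170:240,220:300],None,fx=8,fy=8,interpolation=cv2.INTER_CUBIC))
"
```

```text
0 [[269.13 232.87]]
0.019 [[268.36 212.35]]
0.06 [[266.64 166.28]]
0.1 [[264.86 118.82]]
[[273.44 205.37]
 [273.97 220.66]
 [326.77 171.08]
 [218.76 240.52]
 [326.89 218.6 ]]
```

View pics/cc.png

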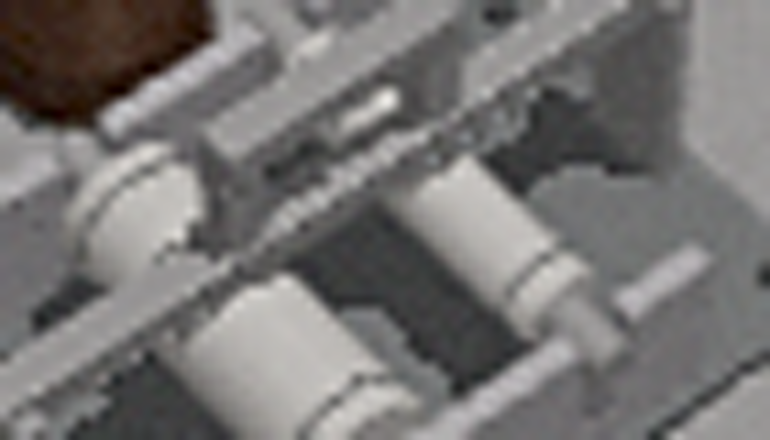

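View pics/cc2.png

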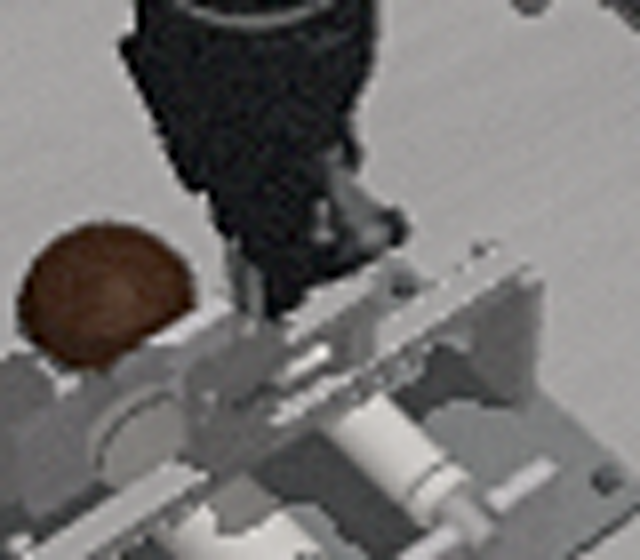

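>>> play_rows(increments=[{"linear":[-20,0,0],"turn":0,"fingers":-1},{"linear":[-50,0,0],"turn":0,"fingers":-1},{"linear":[-80,0,0],"turn":0,"fingers":-1},{"linear":[-80,0,0],"turn":0,"fingers":-1},{"linear":[-80,0,0],"turn":0,"fingers":-1}])

```text
time_s: 4.05
tcp_pos: [0.5747, -0.0009, 0.1874]
tcp_rot: [0.478, 0.521, -0.477, 0.522]
force: [0.4, 0.1, -0.3]
width: 0.0002
```

```bash
python3 -c "
from shot import *
s=sensors.observe(); t=s['tcp_pos']; print(t,s['width'])
im=eyes.grab_frame('scene')[:,:,::-1]
f=6;im=cv2.resize(im[150:240,210:310],None,fx=f,fy=f,interpolation=cv2.INTER_CUBIC)
for dz in (0,.019,.054+.019):
  q=(proj('scene',t+[0,0,dz])[0]-[210,150]+.5)*f; cv2.circle(im,tuple(int(v) for v in q),3,(0,0,255),-1); print(q)
cv2.imwrite('pics/up.png',im)
"
```

```text
[ 0.57 -0.    0.19] 0.00015205929841858535
[262.23 294.59]
[261.21 267.18]
[258.16 185.24]
```

View pics/up.png

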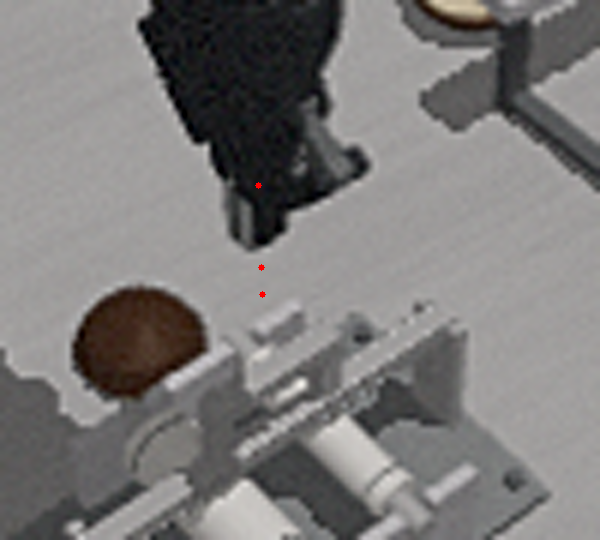

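```bash
python3 -c "
from shot import *
print('cam centers',[-P[n]['R'].T@P[n]['tvec'] for n in P])
t=np.array([.22019,-.47656,.192]); yaw=np.radians(-65.2); d=np.array([np.cos(yaw),np.sin(yaw),0])
pts=np.array([t,t+[0,0,.013]+d*.0425,t+[0,0,.013]-d*.0425])
for n,(x,y,ww,hh) in (('scene',(0,110,80,90)),('top',(432,270,80,90))):
    im=np.load(f'im_{n}.npy')[y:y+hh,x:x+ww,::-1]; f=6; im=cv2.resize(im,None,fx=f,fy=f,interpolation=cv2.INTER_CUBIC)
    for q in proj(n,pts): q=(q-[x,y]+.5)*f; print(n,q); cv2.circle(im,tuple(int(v) for v in q),3,(0,0,255),-1)
    cv2.imwrite(f'pics/st_{n}.png',im)
"
```

```text
cam centers [array([ 1.19, -0.37,  1.07]), array([0.37, 0.05, 1.38])]
scene [237.7  481.91]
scene [152.81 525.13]
scene [297.66 404.05]
top [224.94 215.43]
top [334.52 175.17]
top [145.13 264.39]
```

View pics/st_scene.png

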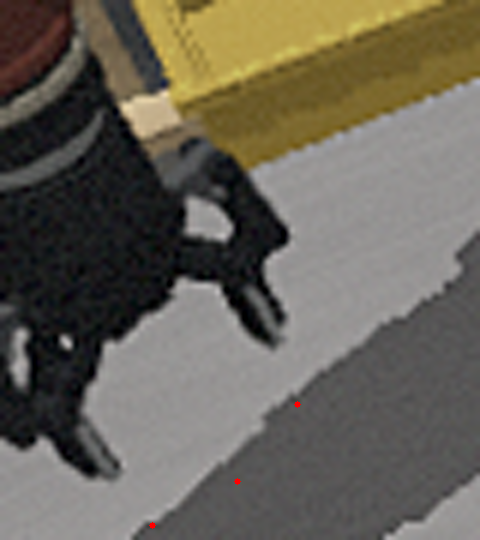

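View pics/st_top.png

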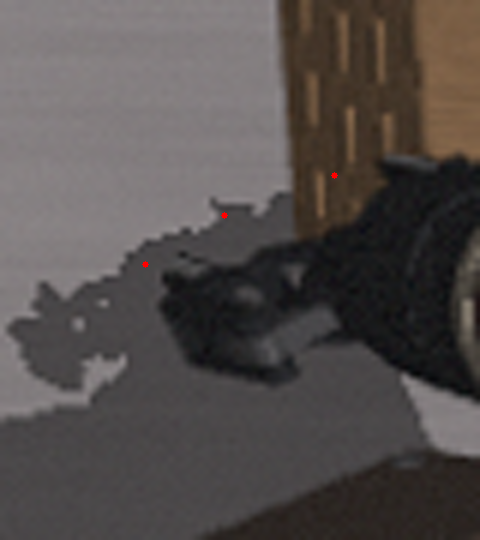

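```bash
python3 -c "
from shot import *
t=np.array([.22019,-.47656,.192]); yaw=np.radians(-65.2); d=np.array([np.cos(yaw),np.sin(yaw),0])
pts=np.array([t,t+[0,0,.013]+d*.0425,t+[0,0,.013]-d*.0425])
for n,(x,y) in (('scene',(0,110)),('top',(432,270))):
  for o in ([0,0,.033],[0,0,.05],[-.03,0,0],[-.03,-.0,.03]):
    print(n,o,((proj(n,pts+o)-[x,y]+.5)*6).round().tolist())
t=np.array([.5747,-.0009,.1874])
for o in ([0,0,.033],[-.03,0,0],[-.03,-.0,.02],[0,.03,0]):print(o,(proj('scene',t+o)-[210,150]+.5)*6)
"
```

```text
scene [0, 0, 0.033] [[209.0, 435.0], [121.0, 478.0], [270.0, 356.0]]
scene [0, 0, 0.05] [[193.0, 409.0], [104.0, 452.0], [256.0, 330.0]]
scene [-0.03, 0, 0] [[221.0, 441.0], [137.0, 483.0], [281.0, 365.0]]
scene [-0.03, -0.0, 0.03] [[195.0, 398.0], [109.0, 440.0], [256.0, 321.0]]
top [0, 0, 0.033] [[263.0, 226.0], [377.0, 185.0], [181.0, 277.0]]
top [0, 0, 0.05] [[284.0, 232.0], [399.0, 191.0], [201.0, 284.0]]
top [-0.03, 0, 0] [[231.0, 292.0], [341.0, 252.0], [151.0, 342.0]]
top [-0.03, -0.0, 0.03] [[266.0, 304.0], [379.0, 263.0], [184.0, 355.0]]
[0, 0, 0.033] [[260.48 246.49]]
[-0.03, 0, 0] [[225.91 251.59]]
[-0.03, -0.0, 0.02] [[224.36 222.55]]
[0, 0.03, 0] [[318.59 265.35]]
```

The hand is really about 33 mm higher than reported; both the start pose and this pose show the same vertical shift. I'll confirm it by gently touching the handle top (z = 132 mm) with shut fingers.

>>> play_rows(increments=[{"linear":[30,1.6,-2.5],"turn":0,"fingers":-1},{"linear":[60,1.6,-2.5],"turn":0,"fingers":-1},{"linear":[80,1.6,-2.5],"turn":0,"fingers":-1},{"linear":[82,1.6,-2.5],"turn":0,"fingers":-1},{"linear":[82,1.6,-2.5],"turn":0,"fingers":-1}])

```text
time_s: 4.6
tcp_pos: [0.5749, 0.0018, 0.1043]
tcp_rot: [0.477, 0.522, -0.478, 0.521]
force: [-0.2, -1.8, 0.8]
width: -0.0004
```

>>> play_rows(increments=[{"linear":[2,0,0],"turn":0,"fingers":-1},{"linear":[3,0,0],"turn":0,"fingers":-1},{"linear":[3,0,0],"turn":0,"fingers":-1}])

```text
time_s: 4.9
tcp_pos: [0.5761, 0.0017, 0.1026]
tcp_rot: [0.478, 0.521, -0.478, 0.522]
force: [-1.8, -0.3, 0.3]
width: -0.0
```

>>> play_rows(increments=[{"linear":[2,0,0],"turn":0,"fingers":-1},{"linear":[3,0,0],"turn":0,"fingers":-1},{"linear":[3,0,0],"turn":0,"fingers":-1}])

```text
time_s: 5.2
tcp_pos: [0.5756, 0.0017, 0.0989]
tcp_rot: [0.478, 0.521, -0.478, 0.521]
force: [0.2, 0.1, 0.4]
width: 0.0
```

>>> play_rows(increments=[{"linear":[2,0,0],"turn":0,"fingers":-1},{"linear":[3,0,0],"turn":0,"fingers":-1},{"linear":[3,0,0],"turn":0,"fingers":-1}])

```text
time_s: 5.5
tcp_pos: [0.5755, 0.0018, 0.0958]
tcp_rot: [0.478, 0.521, -0.478, 0.521]
force: [-0.0, 0.2, 0.5]
width: 0.0001
```

```bash
python3 -c "
from shot import *
im=eyes.grab_frame('scene')[:,:,::-1]
cv2.imwrite('pics/t1.png',cv2.resize(im[170:240,220:300],None,fx=8,fy=8,interpolation=cv2.INTER_CUBIC))"
```

```text
(no output)
```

View pics/t1.png

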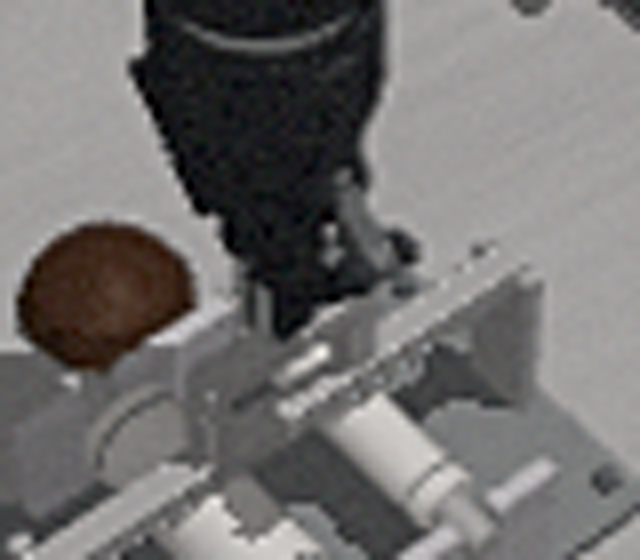

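>>> play_rows(increments=[{"linear":[2,0,0],"turn":0,"fingers":-1},{"linear":[2,0,0],"turn":0,"fingers":-1}])

```text
time_s: 5.75
tcp_pos: [0.5755, 0.0018, 0.0938]
tcp_rot: [0.478, 0.521, -0.478, 0.521]
force: [0.3, -0.8, -0.5]
width: 0.0001
```

>>> play_rows(increments=[{"linear":[2,0,0],"turn":0,"fingers":-1},{"linear":[2,0,0],"turn":0,"fingers":-1}])

```text
time_s: 5.95
tcp_pos: [0.5764, 0.0017, 0.0927]
tcp_rot: [0.478, 0.521, -0.477, 0.522]
force: [-1.1, 1.0, 7.9]
width: 0.0004
```

Contact is at reported z = 0.0925, so real tip z is reported + 39 mm; horizontally it agrees with the picture. Now I open above the handle and grasp with the correction.

>>> play_rows(increments=[{"linear":[-20,0,0],"turn":0,"fingers":1},{"linear":[-45,0,0],"turn":0,"fingers":1},{"linear":[-45,0,0],"turn":0,"fingers":1},{"linear":[-45,0,0],"turn":0,"fingers":1},{"linear":[-45,0,0],"turn":0,"fingers":1}])

```text
time_s: 6.45
tcp_pos: [0.5751, 0.0018, 0.1362]
tcp_rot: [0.477, 0.522, -0.478, 0.521]
force: [-0.2, -0.5, -0.7]
width: 0.0722
```

>>> play_rows(increments=[{"linear":[25,0,0],"turn":0,"fingers":1},{"linear":[50,0,0],"turn":0,"fingers":1},{"linear":[65,0,0],"turn":0,"fingers":1},{"linear":[69,0,0],"turn":0,"fingers":1},{"linear":[69,0,0],"turn":0,"fingers":1}])

```text
time_s: 6.95
tcp_pos: [0.5749, 0.0018, 0.0671]
tcp_rot: [0.477, 0.522, -0.478, 0.521]
force: [0.1, 0.5, 0.1]
width: 0.086
```

>>> play_rows(increments=[{"linear":[0,0,0],"turn":0,"fingers":-1},{"linear":[0,0,0],"turn":0,"fingers":-1},{"linear":[0,0,0],"turn":0,"fingers":-1},{"linear":[0,0,0],"turn":0,"fingers":-1},{"linear":[0,0,0],"turn":0,"fingers":-1}])

```text
time_s: 7.45
tcp_pos: [0.576, 0.0017, 0.0684]
tcp_rot: [0.478, 0.521, -0.478, 0.522]
force: [-1.0, 0.0, 18.0]
width: 0.0132
```

>>> play_rows(increments=[{"linear":[-5,0,0],"turn":0,"fingers":-1},{"linear":[-15,0,0],"turn":0,"fingers":-1},{"linear":[-30,0,0],"turn":0,"fingers":-1},{"linear":[-50,0,0],"turn":0,"fingers":-1},{"linear":[-65,0,0],"turn":0,"fingers":-1}])

```text
time_s: 7.95
tcp_pos: [0.5757, 0.0017, 0.1345]
tcp_rot: [0.478, 0.521, -0.478, 0.521]
force: [0.2, 0.5, -3.9]
width: 0.0132
```

```bash
python3 -c "
from shot import *
im=eyes.grab_frame('scene')[:,:,::-1]
cv2.imwrite('pics/t2.png',cv2.resize(im[140:280,190:320],None,fx=5,fy=5,interpolation=cv2.INTER_CUBIC))
goal(np.r_[w(T,(0,0,0))[0][:2],.132-.039],T[2]+np.pi/2)
print(sensors.observe()['force'])"
```

```text
lin [  43.47 -165.76  335.16] turn -72.8 alt 107.2 | tcp [577.08   1.56 136.81] toolx [ 0. -0. -1.] toolyaw 4.995584395018389 j6 1.3596401966619125 t 8.0 w 0.012616783325831158
[ 0.91  0.46 -1.6 ]
```

View pics/t2.png

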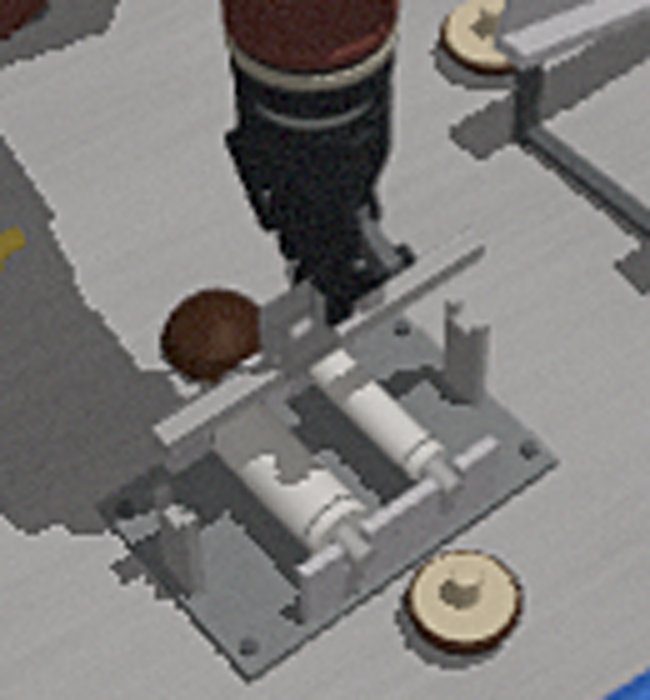

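The bar is held level, out of the brackets, and both rollers are still in the cradle. Carrying it to the tray.

>>> play_rows(increments=[{"linear":[0,-15,30],"turn":-7,"fingers":-1},{"linear":[0,-33,66],"turn":-15,"fingers":-1},{"linear":[0,-52,105],"turn":-23,"fingers":-1},{"linear":[0,-71,144],"turn":-31,"fingers":-1},{"linear":[0,-90,182],"turn":-39,"fingers":-1}])

```text
time_s: 8.5
tcp_pos: [0.5009, -0.1887, 0.133]
tcp_rot: [0.274, 0.652, -0.274, 0.652]
force: [1.9, 0.1, -5.0]
width: 0.0127
```

```bash
python3 -c "
from shot import *
goal(np.r_[w(T,(0,0,0))[0][:2],.132-.039],T[2]+np.pi/2)"
```

```text
lin [  39.97 -153.05   71.41] turn -33.45 alt 146.55 | tcp [ 500.87 -188.75  132.96] toolx [-0.  0. -1.] toolyaw 44.3395954422351 j6 0.2999587537598198 t 8.5 w 0.012674485400246566
```

>>> play_rows(increments=[{"linear":[0,-32,15],"turn":-7,"fingers":-1},{"linear":[0,-70,33],"turn":-15,"fingers":-1},{"linear":[0,-110,51],"turn":-23,"fingers":-1},{"linear":[0,-145,68],"turn":-31,"fingers":-1},{"linear":[10,-153,71.4],"turn":-33.5,"fingers":-1}])

```text
time_s: 9.0
tcp_pos: [0.4405, -0.3496, 0.1239]
tcp_rot: [0.075, 0.702, -0.078, 0.704]
force: [0.5, 0.5, -4.5]
width: 0.0125
```

>>> play_rows(increments=[{"linear":[0,0,0],"turn":0,"fingers":-1},{"linear":[0,0,0],"turn":0,"fingers":-1}])

```text
time_s: 9.2
tcp_pos: [0.4411, -0.3443, 0.1228]
tcp_rot: [0.078, 0.703, -0.077, 0.703]
force: [-0.3, 1.5, -5.0]
width: 0.0128
```

```bash
python3 -c "
from shot import *
goal(np.r_[w(T,(0,0,0))[0][:2],.005-.006],T[2]+np.pi/2)
for n in P:
  im=eyes.grab_frame(n)[:,:,::-1]
  x,y=(50,130) if n=='scene' else (310,130)
  cv2.imwrite(f'pics/tr_{n}.png',cv2.resize(im[y:y+190,x:x+190],None,fx=3,fy=3,interpolation=cv2.INTER_CUBIC))"
```

```text
lin [123.75  -2.51   0.88] turn -0.39 alt 179.61 | tcp [ 441.08 -344.31  122.75] toolx [-0.  0. -1.] toolyaw 77.39687889304439 j6 -0.5737501092306563 t 9.2 w 0.01275268164198563
```

View pics/tr_scene.png

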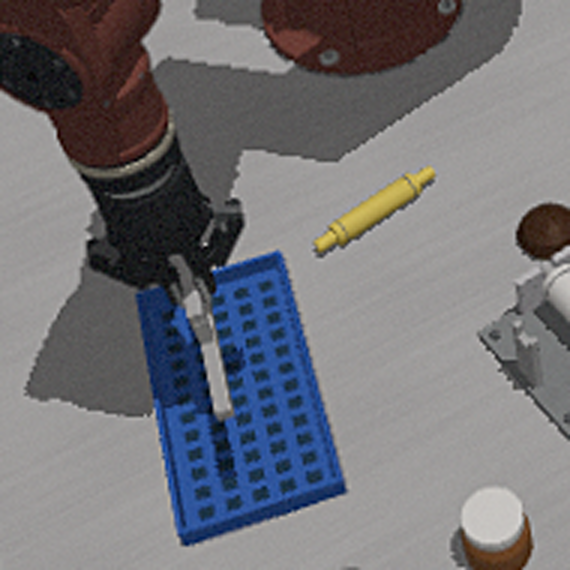

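View pics/tr_top.png

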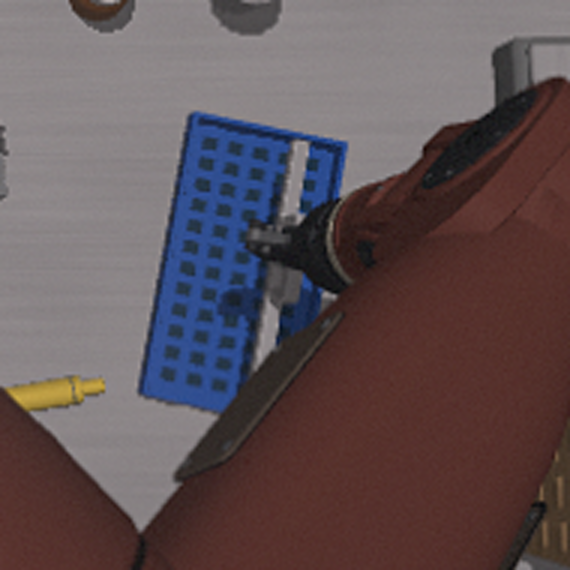

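>>> play_rows(increments=[{"linear":[30,-2,1],"turn":0,"fingers":-1},{"linear":[60,-2.5,1],"turn":0,"fingers":-1},{"linear":[90,-2.5,1],"turn":0,"fingers":-1},{"linear":[108,-2.5,1],"turn":0,"fingers":-1},{"linear":[112,-2.5,1],"turn":0,"fingers":-1}])

```text
time_s: 9.8
tcp_pos: [0.4412, -0.3456, 0.0093]
tcp_rot: [0.077, 0.704, -0.076, 0.702]
force: [-0.2, 0.1, -3.7]
width: 0.0126
```

>>> play_rows(increments=[{"linear":[2,0,0],"turn":0,"fingers":-1},{"linear":[5,0,0],"turn":0,"fingers":-1},{"linear":[5,0,0],"turn":0,"fingers":-1}])

```text
time_s: 10.1
tcp_pos: [0.4425, -0.3481, 0.0068]
tcp_rot: [0.077, 0.703, -0.077, 0.703]
force: [-0.3, 0.4, -4.4]
width: 0.0129
```

>>> play_rows(increments=[{"linear":[2,0,0],"turn":0,"fingers":-1},{"linear":[3,0,0],"turn":0,"fingers":-1},{"linear":[3,0,0],"turn":0,"fingers":-1}])

```text
time_s: 10.4
tcp_pos: [0.4418, -0.3478, 0.0031]
tcp_rot: [0.077, 0.703, -0.077, 0.703]
force: [-0.3, -0.2, -5.0]
width: 0.0128
```

>>> play_rows(increments=[{"linear":[1,0,0],"turn":0,"fingers":-1},{"linear":[2,0,0],"turn":0,"fingers":-1},{"linear":[2,0,0],"turn":0,"fingers":-1}])

```text
time_s: 10.7
tcp_pos: [0.4417, -0.3476, 0.0008]
tcp_rot: [0.077, 0.703, -0.077, 0.703]
force: [-0.1, 0.7, -4.7]
width: 0.0129
```

>>> play_rows(increments=[{"linear":[1,0,0],"turn":0,"fingers":-1},{"linear":[2,0,0],"turn":0,"fingers":-1},{"linear":[2,0,0],"turn":0,"fingers":-1}])

```text
time_s: 11.0
tcp_pos: [0.4419, -0.3478, -0.0005]
tcp_rot: [0.077, 0.703, -0.077, 0.703]
force: [-1.6, 0.8, 4.1]
width: 0.0128
```

The bar touches the floor at the predicted height. Releasing.

>>> play_rows(increments=[{"linear":[0,0,0],"turn":0,"fingers":-0.5},{"linear":[0,0,0],"turn":0,"fingers":0.2},{"linear":[0,0,0],"turn":0,"fingers":1},{"linear":[0,0,0],"turn":0,"fingers":1},{"linear":[0,0,0],"turn":0,"fingers":1}])

```text
time_s: 11.5
tcp_pos: [0.4419, -0.3478, -0.001]
tcp_rot: [0.077, 0.703, -0.077, 0.703]
force: [-0.0, 0.6, 0.8]
width: 0.0779
```

>>> play_rows(increments=[{"linear":[-15,0,0],"turn":0,"fingers":1},{"linear":[-45,0,0],"turn":0,"fingers":1},{"linear":[-90,0,0],"turn":0,"fingers":1},{"linear":[-125,0,0],"turn":0,"fingers":1},{"linear":[-140,0,0],"turn":0,"fingers":1}])

```text
time_s: 12.0
tcp_pos: [0.4432, -0.349, 0.1427]
tcp_rot: [0.076, 0.702, -0.078, 0.704]
force: [1.1, 0.4, -0.8]
width: 0.0853
```

```bash
python3 -c "
from shot import *
goal(w(C,(0,-.034,.15-.039))[0],C[2]+np.pi/2)
for n in P:
  im=eyes.grab_frame(n)[:,:,::-1]
  x,y=(50,130) if n=='scene' else (310,130)
  cv2.imwrite(f'pics/tr2_{n}.png',cv2.resize(im[y:y+190,x:x+190],None,fx=3,fy=3,interpolation=cv2.INTER_CUBIC))"
```

```text
lin [ 31.02 338.83  63.75] turn -17.79 alt 162.21 | tcp [ 443.15 -348.98  142.66] toolx [ 0. -0. -1.] toolyaw 77.49827501947148 j6 -0.5784914325838835 t 12.0 w 0.08526447283539419
```

View pics/tr2_scene.png

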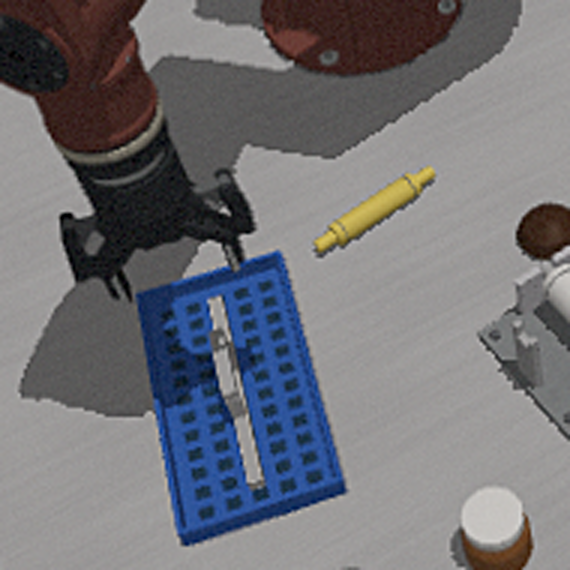

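The bar lies flat in the tray, from (215,300) to (260,485) in the crop. Next is the thick roller.

>>> play_rows(increments=[{"linear":[0,42,8],"turn":-2,"fingers":0.5},{"linear":[0,87,16],"turn":-6,"fingers":0.5},{"linear":[5,132,25],"turn":-10,"fingers":0.5},{"linear":[8,178,34],"turn":-14,"fingers":0.5},{"linear":[10,224,43],"turn":-17.8,"fingers":0.5}])

```text
time_s: 12.6
tcp_pos: [0.5319, -0.1363, 0.1274]
tcp_rot: [-0.033, 0.707, 0.034, 0.706]
force: [1.4, -0.3, -0.6]
width: 0.0641
```

```bash
python3 -c "
from shot import *
goal(w(C,(0,-.034,.15-.039))[0],C[2]+np.pi/2)"
```

```text
lin [16.38 99.25 56.62] turn 0.15 alt -179.85 | tcp [ 531.92 -136.28  127.39] toolx [-0.  0. -1.] toolyaw 95.44012677800805 j6 -0.478914985150526 t 12.6 w 0.0640823059941966
```

>>> play_rows(increments=[{"linear":[3,30,17],"turn":0,"fingers":0.5},{"linear":[8,65,37],"turn":0,"fingers":0.5},{"linear":[14,92,53],"turn":0,"fingers":0.5},{"linear":[16,99,56.5],"turn":0,"fingers":0.5},{"linear":[16,99,56.5],"turn":0,"fingers":0.5}])

```text
time_s: 13.1
tcp_pos: [0.5786, -0.0334, 0.1114]
tcp_rot: [-0.033, 0.707, 0.034, 0.705]
force: [0.7, 0.6, 0.6]
width: 0.0638
```

```bash
python3 -c "
from shot import *
goal(w(C,(0,-.034,.034-.039))[0],C[2]+np.pi/2)
shot('th')"
```

```text
lin [116.39   1.19   0.63] turn 0.13 alt -179.87 | tcp [578.61 -33.39 111.39] toolx [-0.  0. -1.] toolyaw 95.41282153806185 j6 -0.278182913706757 t 13.1 w 0.06382595868037727
```

View pics/th_scene.png

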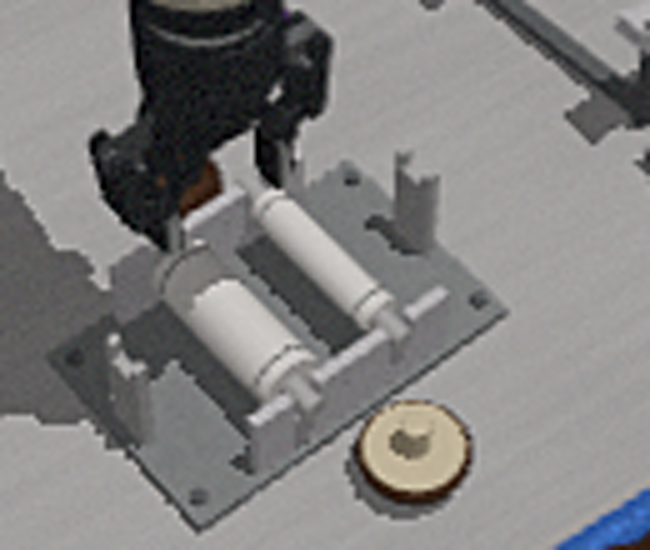

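>>> play_rows(increments=[{"linear":[30,1,0.6],"turn":0,"fingers":0.5},{"linear":[60,1.2,0.6],"turn":0,"fingers":0.5},{"linear":[72,1.2,0.6],"turn":0,"fingers":0.5},{"linear":[76,1.2,0.6],"turn":0,"fingers":0.5}])

```text
time_s: 13.6
tcp_pos: [0.5787, -0.0342, 0.036]
tcp_rot: [-0.032, 0.707, 0.032, 0.706]
force: [0.5, 0.3, 0.1]
width: 0.0645
```

>>> play_rows(increments=[{"linear":[10,0,0],"turn":0,"fingers":0.5},{"linear":[25,0,0],"turn":0,"fingers":0.5},{"linear":[36,0,0],"turn":0,"fingers":0.5},{"linear":[39,0,0],"turn":0,"fingers":0.5},{"linear":[39,0,0],"turn":0,"fingers":0.5}])

```text
time_s: 14.1
tcp_pos: [0.5799, -0.0334, -0.002]
tcp_rot: [-0.033, 0.706, 0.033, 0.706]
force: [-0.7, -0.6, 0.6]
width: 0.0644
```

>>> play_rows(increments=[{"linear":[0,0,0],"turn":0,"fingers":-0.2},{"linear":[0,0,0],"turn":0,"fingers":-1},{"linear":[0,0,0],"turn":0,"fingers":-1},{"linear":[0,0,0],"turn":0,"fingers":-1},{"linear":[0,0,0],"turn":0,"fingers":-1}])

```text
time_s: 14.6
tcp_pos: [0.5806, -0.0329, -0.0011]
tcp_rot: [-0.033, 0.706, 0.033, 0.707]
force: [-1.5, 3.6, 5.9]
width: 0.0379
```

>>> play_rows(increments=[{"linear":[-8,0,0],"turn":0,"fingers":-1},{"linear":[-20,0,0],"turn":0,"fingers":-1},{"linear":[-45,0,0],"turn":0,"fingers":-1},{"linear":[-80,0,0],"turn":0,"fingers":-1},{"linear":[-110,0,0],"turn":0,"fingers":-1}])

```text
time_s: 15.1
tcp_pos: [0.5799, -0.0336, 0.1103]
tcp_rot: [-0.033, 0.706, 0.032, 0.707]
force: [0.6, -0.2, -2.9]
width: 0.038
```

```bash
python3 -c "
from shot import *
goal(np.r_[w(H,(0,-.03,0))[0][:2],.11],H[2]+np.pi/2)
shot('th2')"
```

```text
lin [  0.03 385.59 -66.45] turn -1.91 alt 178.09 | tcp [579.95 -33.59 110.32] toolx [ 0. -0. -1.] toolyaw 95.28390936932368 j6 -0.2755905561796156 t 15.1 w 0.03800323074661476
```

View pics/th2_scene.png

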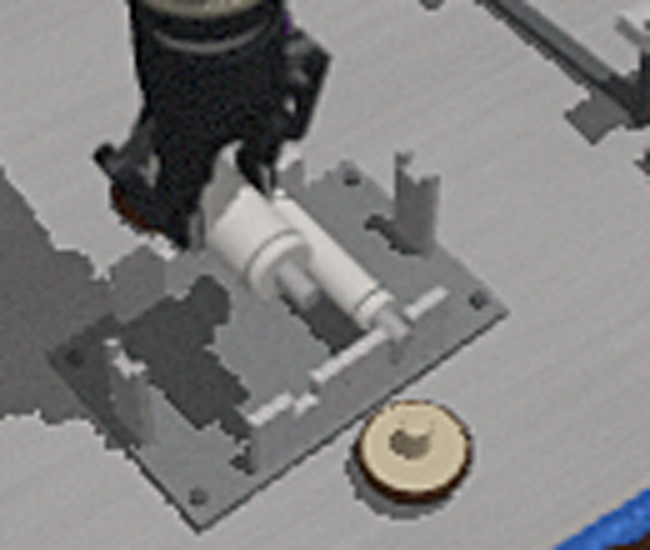

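Thick roller is in hand and the thin one is still in the cradle. Going over the chute.

>>> play_rows(increments=[{"linear":[-4,30,-4],"turn":-0.5,"fingers":-1},{"linear":[-8,72,-12],"turn":-1,"fingers":-1},{"linear":[-10,118,-20],"turn":-1.9,"fingers":-1},{"linear":[-10,165,-28],"turn":-1.9,"fingers":-1},{"linear":[-10,210,-36],"turn":-1.9,"fingers":-1}])

```text
time_s: 15.7
tcp_pos: [0.5237, 0.1739, 0.1179]
tcp_rot: [-0.044, 0.706, 0.044, 0.706]
force: [0.9, 0.0, -2.2]
width: 0.0382
```

```bash
python3 -c "
from shot import *
goal(np.r_[w(H,(0.0015,-.03,0))[0][:2],.11],H[2]+np.pi/2)"
```

```text
lin [  7.85 174.7  -22.28] turn -0.02 alt 179.98 | tcp [523.68 173.88 117.89] toolx [-0. -0. -1.] toolyaw 97.17169649661712 j6 0.06311133928352991 t 15.7 w 0.038192683786956276
```

>>> play_rows(increments=[{"linear":[0,45,-6],"turn":0,"fingers":-1},{"linear":[0,90,-12],"turn":0,"fingers":-1},{"linear":[0,135,-17],"turn":0,"fingers":-1},{"linear":[4,165,-21],"turn":0,"fingers":-1},{"linear":[6,174.5,-22],"turn":0,"fingers":-1}])

```text
time_s: 16.2
tcp_pos: [0.4794, 0.3454, 0.1113]
tcp_rot: [-0.045, 0.706, 0.045, 0.705]
force: [0.1, -0.4, -2.8]
width: 0.038
```

>>> play_rows(increments=[{"linear":[0,0,0],"turn":0,"fingers":-1},{"linear":[0,0,0],"turn":0,"fingers":-1}])

```text
time_s: 16.4
tcp_pos: [0.4811, 0.3418, 0.1117]
tcp_rot: [-0.045, 0.706, 0.044, 0.706]
force: [0.1, -0.1, -2.2]
width: 0.0381
```

```bash
python3 -c "
from shot import *
goal(np.r_[w(H,(0.0015,-.03,0))[0][:2],.0365],H[2]+np.pi/2)
shot('ch',(270,70),(60,140),(150,120),5)"
```

```text
lin [75.24  2.81 -0.92] turn -0.02 alt 179.98 | tcp [481.06 341.83 111.74] toolx [-0. -0. -1.] toolyaw 97.17820727324933 j6 0.3690620486827326 t 16.4 w 0.03812119255754266
```

View pics/ch_scene.png

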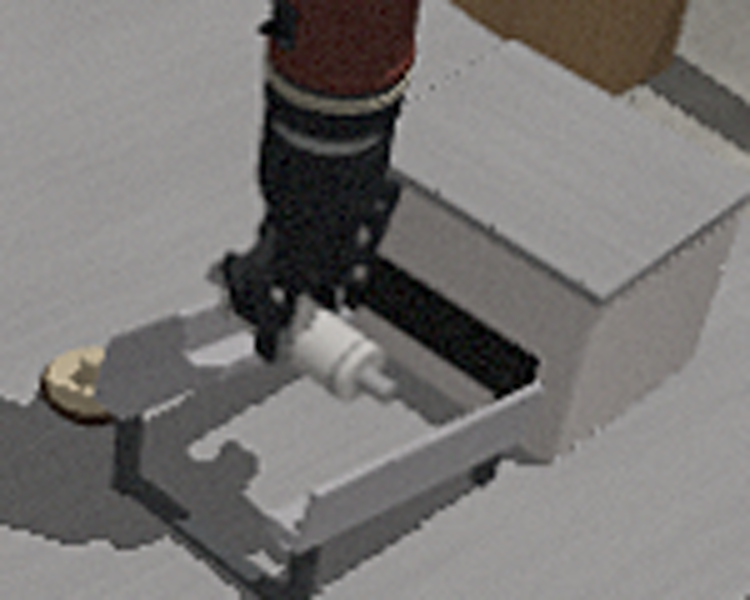

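View pics/ch_top.png

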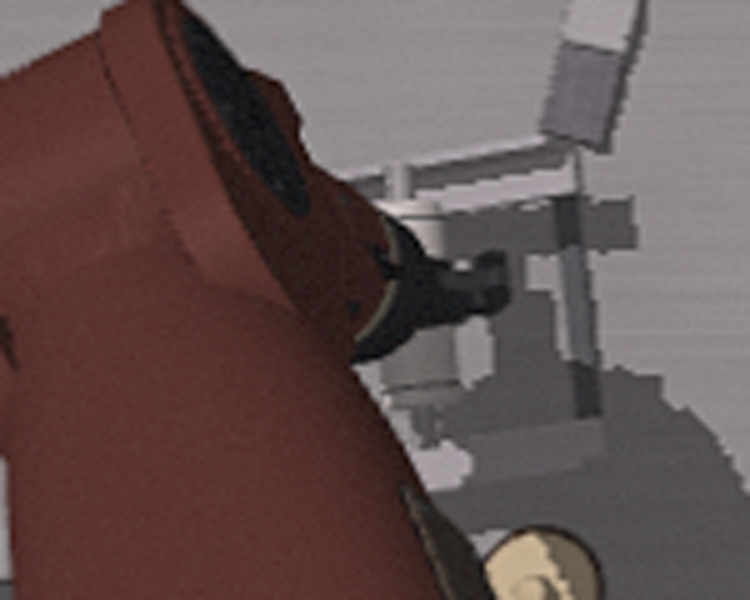

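```bash
cat > inch.py <<'E'
from shot import *
def inH(X):
    c,s=np.cos(H[2]),np.sin(H[2]); d=np.atleast_2d(X)[:,:2]-H[:2]; return np.c_[d@[c,s],d@[-s,c]]*1000
E
python3 -c "
from inch import *
q=(np.array([(398,165),(430,445),(414,205),(420,400)])+.5)/5-.5+[60,140]
print(inH(onplane('top',q,.165)))
print(inH(sensors.observe()['tcp_pos'][None]))"
```

```text
[[ 80.   -32.97]
 [-68.44 -34.86]
 [ 57.75 -39.13]
 [-44.56 -32.03]]
[[  2.86 -33.11]]
```

>>> play_rows(increments=[{"linear":[15,2,-4.5],"turn":0,"fingers":-1},{"linear":[35,3,-4.5],"turn":0,"fingers":-1},{"linear":[55,3,-4.5],"turn":0,"fingers":-1},{"linear":[64,3,-4.5],"turn":0,"fingers":-1},{"linear":[66,3,-4.5],"turn":0,"fingers":-1}])

```text
time_s: 17.0
tcp_pos: [0.4759, 0.3441, 0.0452]
tcp_rot: [-0.044, 0.706, 0.044, 0.705]
force: [-0.3, 0.1, -1.9]
width: 0.0377
```

>>> play_rows(increments=[{"linear":[2,0,0],"turn":0,"fingers":-1},{"linear":[4,0,0],"turn":0,"fingers":-1},{"linear":[4,0,0],"turn":0,"fingers":-1}])

```text
time_s: 17.3
tcp_pos: [0.4766, 0.3454, 0.0425]
tcp_rot: [-0.044, 0.705, 0.044, 0.706]
force: [-0.8, 0.4, -3.9]
width: 0.0384
```

```bash
python3 -c "
from inch import *
goal(np.r_[w(H,(0.0015,-.03,0))[0][:2],.0365],H[2]+np.pi/2)
print(inH(sensors.observe()['tcp_pos'][None]))
shot('ch2',(270,70),(60,140),(150,120),5)"
```

```text
lin [ 6.   -1.35  3.06] turn -0.01 alt 179.99 | tcp [476.55 345.38  42.5 ] toolx [ 0.  0. -1.] toolyaw 97.19081057854626 j6 0.37745898448013615 t 17.3 w 0.038359282702932235
[[ -1.57 -28.65]]
```

View pics/ch2_top.png

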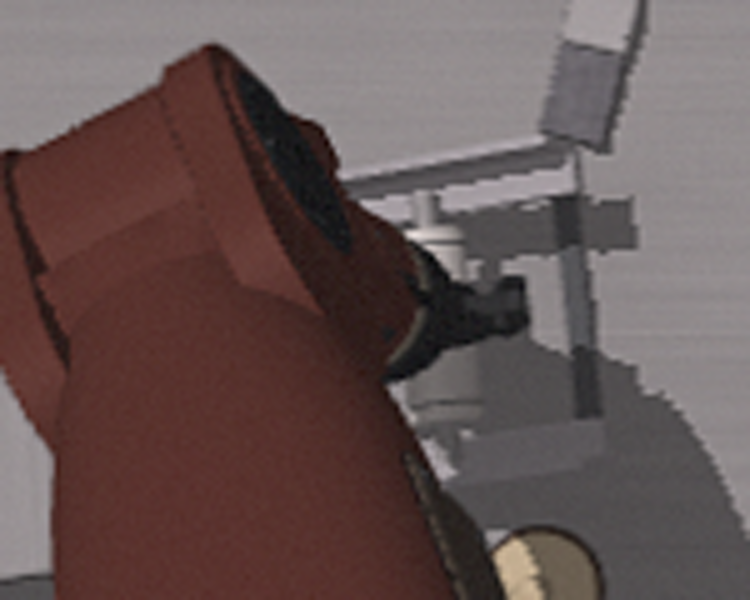

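View pics/ch2_scene.png

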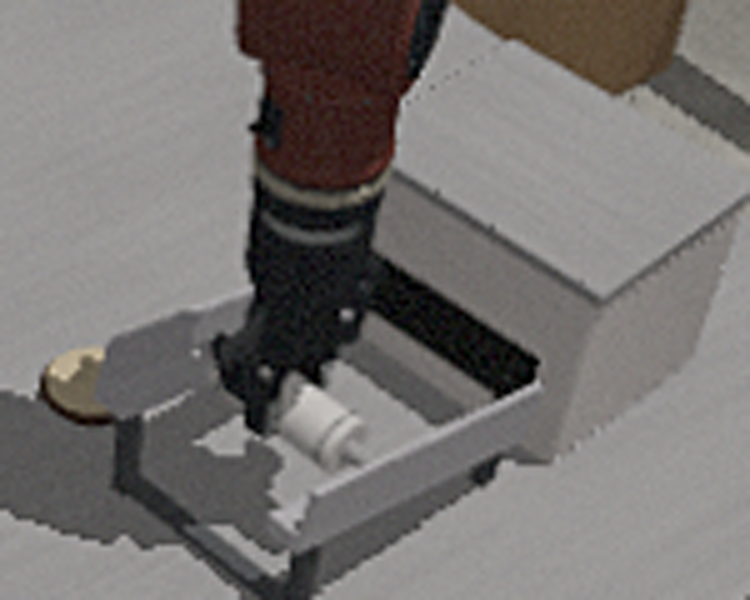

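```bash
python3 -c "
from inch import *
q=(np.array([(426,193),(436,232),(448,412)])+.5)/5-.5+[60,140]
print(inH(onplane('top',q,.096)))
q=(np.array([(400,0)]))
" 
```

```text
[[ 75.2  -30.91]
 [ 52.74 -34.17]
 [-47.32 -30.67]]
```

>>> play_rows(increments=[{"linear":[2,0,0],"turn":0,"fingers":-1},{"linear":[3,0,0],"turn":0,"fingers":-1},{"linear":[3,0,0],"turn":0,"fingers":-1}])

```text
time_s: 17.7
tcp_pos: [0.476, 0.3452, 0.0388]
tcp_rot: [-0.044, 0.706, 0.044, 0.706]
force: [1.0, -0.0, -3.3]
width: 0.0382
```

>>> play_rows(increments=[{"linear":[1,0,0],"turn":0,"fingers":-1},{"linear":[2,0,0],"turn":0,"fingers":-1},{"linear":[2,0,0],"turn":0,"fingers":-1}])

```text
time_s: 18.0
tcp_pos: [0.4762, 0.3453, 0.0371]
tcp_rot: [-0.044, 0.706, 0.044, 0.706]
force: [-1.1, -0.1, -2.9]
width: 0.0382
```

>>> play_rows(increments=[{"linear":[1,0,0],"turn":0,"fingers":-1},{"linear":[2,0,0],"turn":0,"fingers":-1},{"linear":[2,0,0],"turn":0,"fingers":-1}])

```text
time_s: 18.3
tcp_pos: [0.4763, 0.3454, 0.0368]
tcp_rot: [-0.044, 0.705, 0.045, 0.706]
force: [-6.5, -4.0, 17.6]
width: 0.0388
```

Pins touch the rails. Releasing gently.

>>> play_rows(increments=[{"linear":[-1,0,0],"turn":0,"fingers":-0.1},{"linear":[-1,0,0],"turn":0,"fingers":0.1},{"linear":[-1,0,0],"turn":0,"fingers":0.3},{"linear":[-1,0,0],"turn":0,"fingers":0.5},{"linear":[-1,0,0],"turn":0,"fingers":0.5}])

```text
time_s: 18.8
tcp_pos: [0.4762, 0.3454, 0.0359]
tcp_rot: [-0.044, 0.706, 0.044, 0.706]
force: [-0.3, 1.2, -0.2]
width: 0.0636
```

```bash
python3 -c "
from inch import *
shot('ch3',(270,70),(60,140),(150,120),5)"
```

```text
(no output)
```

View pics/ch3_scene.png

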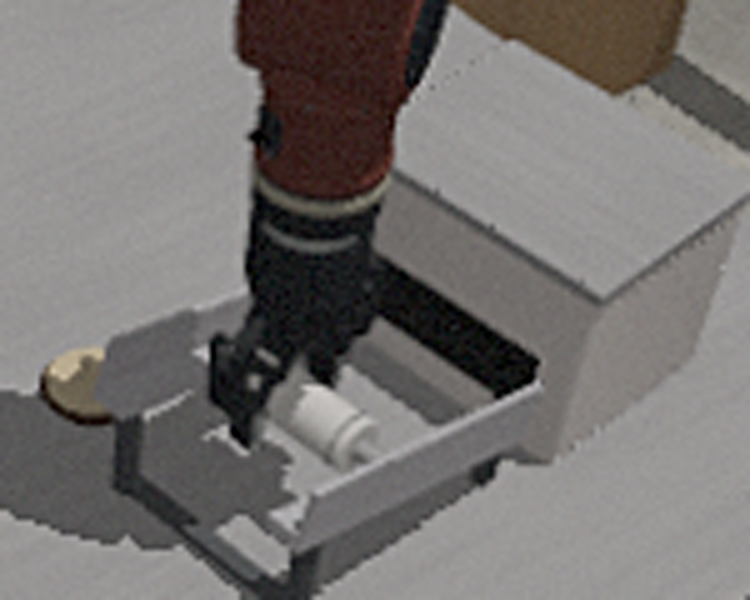

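View pics/ch3_top.png

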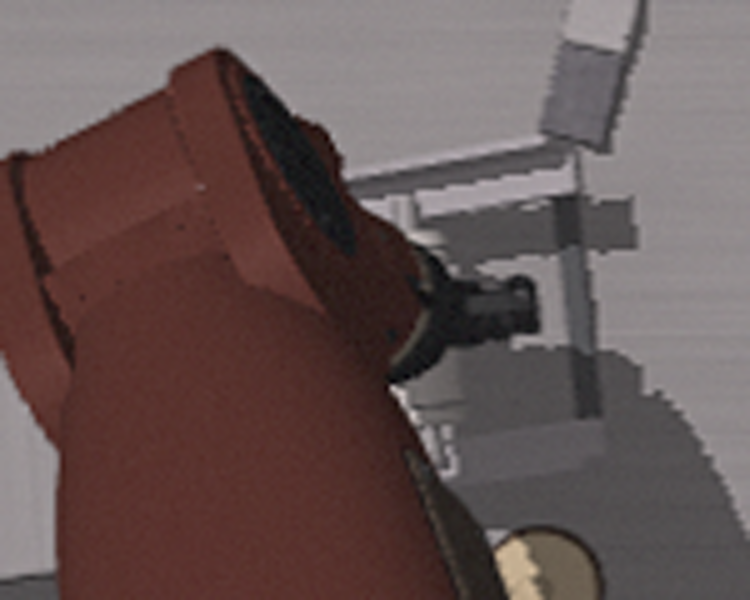

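>>> play_rows(increments=[{"linear":[2,8,0],"turn":0,"fingers":0.5},{"linear":[4,18,0],"turn":0,"fingers":0.5},{"linear":[7,28,0],"turn":0,"fingers":0.5},{"linear":[9,38,0],"turn":0,"fingers":0.5},{"linear":[11,46,0],"turn":0,"fingers":0.5}])

```text
time_s: 19.4
tcp_pos: [0.47, 0.3921, 0.0246]
tcp_rot: [-0.045, 0.706, 0.045, 0.706]
force: [-0.3, 0.5, -0.7]
width: 0.064
```

>>> play_rows(increments=[{"linear":[0,2,0],"turn":0,"fingers":0.5},{"linear":[-15,2,0],"turn":0,"fingers":0.6},{"linear":[-40,2,0],"turn":0,"fingers":0.6},{"linear":[-75,0,0],"turn":0,"fingers":0.6},{"linear":[-115,0,0],"turn":0,"fingers":0.6}])

```text
time_s: 19.9
tcp_pos: [0.4696, 0.3902, 0.1404]
tcp_rot: [-0.045, 0.706, 0.044, 0.705]
force: [1.5, 0.2, 0.6]
width: 0.0685
```

>>> play_rows(increments=[{"linear":[-10,-40,0],"turn":0,"fingers":0.6},{"linear":[-15,-80,0],"turn":0,"fingers":0.4},{"linear":[-15,-125,0],"turn":0,"fingers":0.4},{"linear":[-15,-170,0],"turn":0,"fingers":0.4},{"linear":[-15,-215,0],"turn":0,"fingers":0.4}])

```text
time_s: 20.4
tcp_pos: [0.4973, 0.1759, 0.1553]
tcp_rot: [-0.045, 0.706, 0.044, 0.706]
force: [0.9, -0.5, 0.7]
width: 0.0599
```

```bash
python3 -c "
from inch import *
shot('ch4',(270,70),(60,140),(150,120),5)
goal(np.r_[w(C,(0,.034,0))[0][:2],.115],C[2]+np.pi/2)"
```

```text
lin [  40.52 -145.33   57.57] turn 1.62 alt -178.38 | tcp [497.92 173.02 155.28] toolx [ 0. -0. -1.] toolyaw 96.91196212110366 j6 0.0761837039099965 t 20.5 w 0.059775880250174
```

View pics/ch4_scene.png

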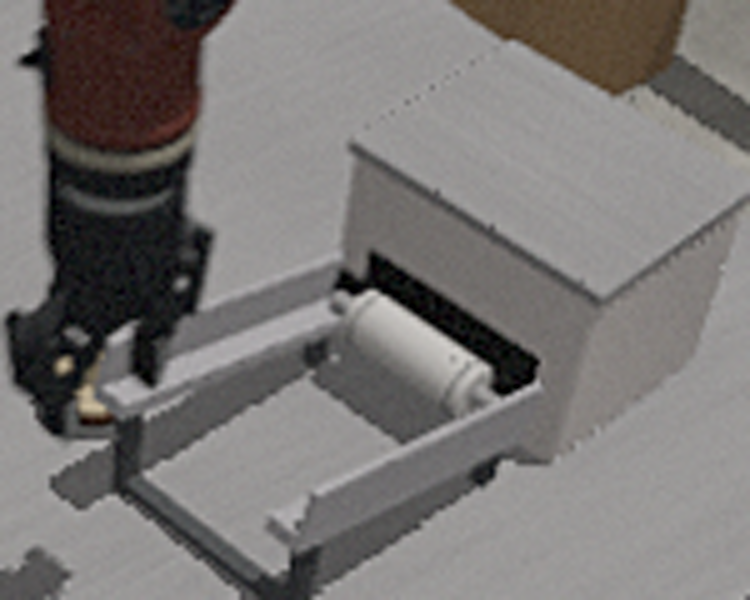

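View pics/ch4_top.png

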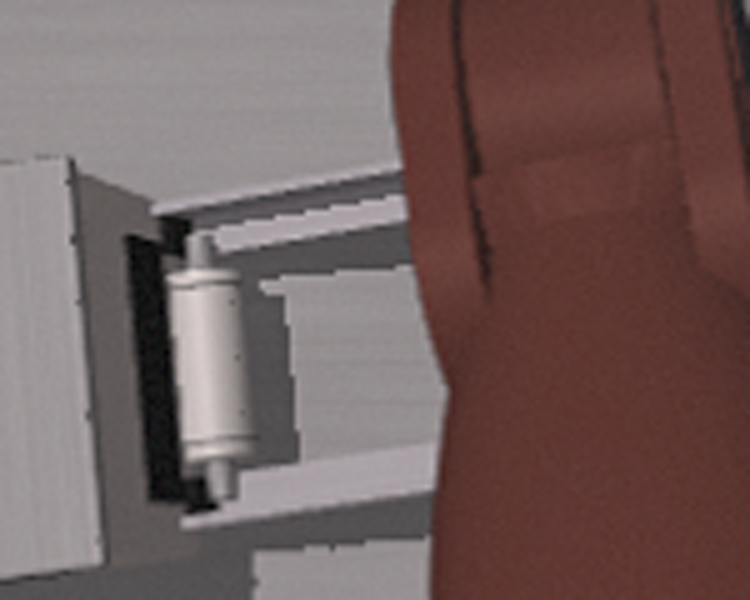

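The thick roller is at the stops: pins at (202,238) and (225,498) in the top crop. Checking numerically, then on to the thin roller.

```bash
python3 -c "
from inch import *
q=(np.array([(202,238),(225,498)])+.5)/5-.5+[60,140]
print(inH(onplane('top',q,.058)))"
```

```text
[[ 72.38 105.46]
 [-75.86 105.6 ]]
```

>>> play_rows(increments=[{"linear":[4,-35,13],"turn":0.8,"fingers":0.4},{"linear":[10,-75,29],"turn":1.6,"fingers":0.4},{"linear":[20,-115,45],"turn":1.6,"fingers":0.4},{"linear":[36,-140,55.5],"turn":1.6,"fingers":0.4},{"linear":[40,-145.5,57.5],"turn":1.6,"fingers":0.4}])

```text
time_s: 21.0
tcp_pos: [0.5731, 0.0383, 0.1134]
tcp_rot: [-0.034, 0.707, 0.033, 0.706]
force: [-1.4, -0.0, -0.0]
width: 0.0601
```

>>> play_rows(increments=[{"linear":[0,0,0],"turn":0,"fingers":0.4},{"linear":[0,0,0],"turn":0,"fingers":0.4}])

```text
time_s: 21.2
tcp_pos: [0.5722, 0.0415, 0.1154]
tcp_rot: [-0.035, 0.706, 0.035, 0.706]
force: [0.0, 0.7, -0.6]
width: 0.06
```

```bash
python3 -c "
from inch import *
shot('tn')
goal(np.r_[w(C,(0,.034,0))[0][:2],-.0015],C[2]+np.pi/2)"
```

```text
lin [117.2   -6.16  -0.54] turn 0.4 alt -179.6 | tcp [572.42  41.77 115.7 ] toolx [ 0.  0. -1.] toolyaw 95.6844419024415 j6 -0.15390115835390367 t 21.3 w 0.059843215547253824
```

View pics/tn_scene.png

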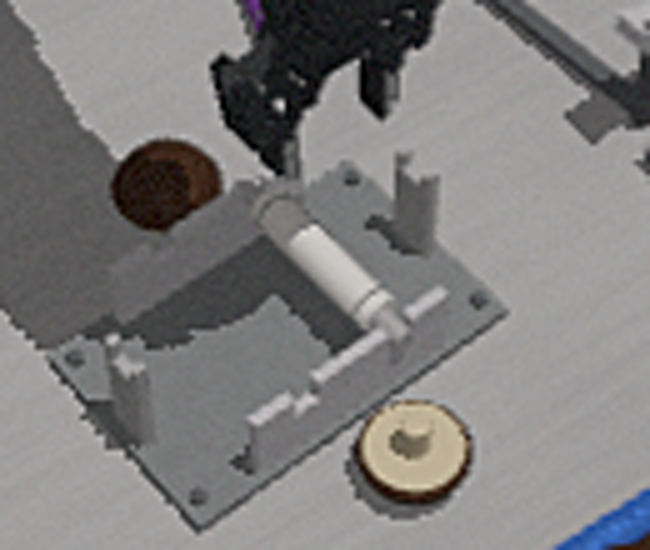

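>>> play_rows(increments=[{"linear":[10,-6,-0.5],"turn":0.3,"fingers":0.4},{"linear":[40,-6.2,-0.5],"turn":0.3,"fingers":0.4},{"linear":[70,-6.2,-0.5],"turn":0.3,"fingers":0.4},{"linear":[80,-6.2,-0.5],"turn":0.3,"fingers":0.4}])

```text
time_s: 21.7
tcp_pos: [0.5704, 0.0346, 0.0322]
tcp_rot: [-0.033, 0.708, 0.033, 0.705]
force: [0.3, -0.3, 0.5]
width: 0.0598
```

```bash
python3 -c "
from inch import *
goal(np.r_[w(C,(0,.034,0))[0][:2],-.005],C[2]+np.pi/2); print(sensors.observe()['force'])"
```

```text
lin [37.22  0.8   2.44] turn 0.03 alt -179.97 | tcp [570.36  34.58  32.23] toolx [-0.  0. -1.] toolyaw 95.31491996096476 j6 -0.16011178218556427 t 21.7 w 0.05981408842345006
[ 0.35 -0.31  0.5 ]
```

>>> play_rows(increments=[{"linear":[12,0.8,2],"turn":0,"fingers":0.4},{"linear":[25,0.8,2],"turn":0,"fingers":0.4},{"linear":[34,0.8,2],"turn":0,"fingers":0.4},{"linear":[37,0.8,2],"turn":0,"fingers":0.4},{"linear":[37,0.8,2],"turn":0,"fingers":0.4}])

```text
time_s: 22.2
tcp_pos: [0.5745, 0.0352, -0.0022]
tcp_rot: [-0.033, 0.706, 0.033, 0.706]
force: [0.4, -0.1, 0.5]
width: 0.06
```

>>> play_rows(increments=[{"linear":[0,0,0],"turn":0,"fingers":-0.3},{"linear":[0,0,0],"turn":0,"fingers":-1},{"linear":[0,0,0],"turn":0,"fingers":-1},{"linear":[0,0,0],"turn":0,"fingers":-1},{"linear":[0,0,0],"turn":0,"fingers":-1}])

```text
time_s: 22.7
tcp_pos: [0.5752, 0.0351, -0.0012]
tcp_rot: [-0.033, 0.706, 0.033, 0.707]
force: [-1.4, -0.4, 5.8]
width: 0.0241
```

>>> play_rows(increments=[{"linear":[-8,0,0],"turn":0,"fingers":-1},{"linear":[-20,0,0],"turn":0,"fingers":-1},{"linear":[-45,0,0],"turn":0,"fingers":-1},{"linear":[-80,0,0],"turn":0,"fingers":-1},{"linear":[-115,0,0],"turn":0,"fingers":-1}])

```text
time_s: 23.2
tcp_pos: [0.5742, 0.0353, 0.1148]
tcp_rot: [-0.033, 0.707, 0.033, 0.706]
force: [0.9, -0.5, -1.9]
width: 0.024
```

```bash
python3 -c "
from inch import *
shot('tn2')
goal(np.r_[w(H,(-.001,-.04,0))[0][:2],.115],H[2]+np.pi/2)"
```

```text
lin [  2.66 307.01 -71.39] turn -1.89 alt 178.11 | tcp [577.97  35.1  118.63] toolx [ 0.01 -0.   -1.  ] toolyaw 95.30274240743915 j6 -0.15818072295280722 t 23.3 w 0.024197616835333426
```

View pics/tn2_scene.png

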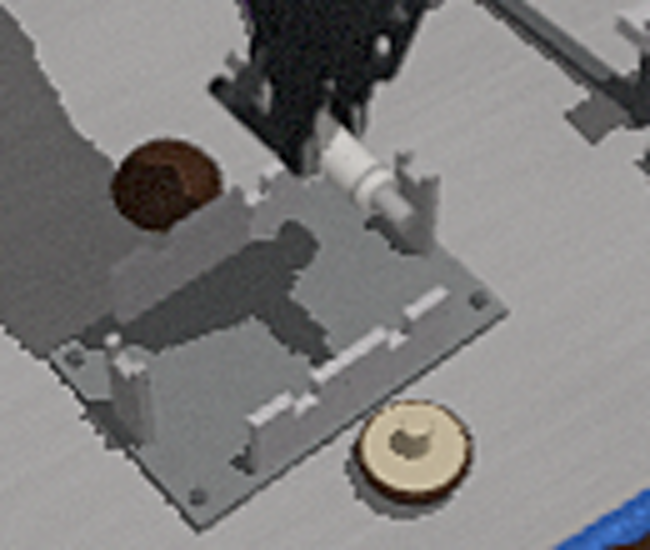

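>>> play_rows(increments=[{"linear":[0,35,-8],"turn":-0.6,"fingers":-1},{"linear":[-4,80,-18],"turn":-1.3,"fingers":-1},{"linear":[-4,125,-29],"turn":-1.9,"fingers":-1},{"linear":[-4,170,-39],"turn":-1.9,"fingers":-1},{"linear":[-4,215,-50],"turn":-1.9,"fingers":-1}])

```text
time_s: 23.8
tcp_pos: [0.5041, 0.2462, 0.1172]
tcp_rot: [-0.044, 0.706, 0.044, 0.706]
force: [0.7, 0.4, -0.9]
width: 0.0241
```

```bash
python3 -c "
from inch import *
goal(np.r_[w(H,(-.001,-.04,0))[0][:2],.115],H[2]+np.pi/2)"
```

```text
lin [  2.24  90.5  -14.38] turn -0.02 alt 179.98 | tcp [504.11 246.19 117.24] toolx [ 0.  0. -1.] toolyaw 97.1759632068731 j6 0.19873921602648467 t 23.8 w 0.024061525750627054
```

>>> play_rows(increments=[{"linear":[0,40,-6],"turn":0,"fingers":-1},{"linear":[0,75,-12],"turn":0,"fingers":-1},{"linear":[2,90,-14],"turn":0,"fingers":-1},{"linear":[2,90,-14],"turn":0,"fingers":-1},{"linear":[2,90,-14],"turn":0,"fingers":-1}])

```text
time_s: 24.3
tcp_pos: [0.4798, 0.3315, 0.1148]
tcp_rot: [-0.045, 0.706, 0.044, 0.706]
force: [-0.1, -1.2, -2.3]
width: 0.0242
```

```bash
python3 -c "
from inch import *
goal(np.r_[w(H,(-.001,-.04,0))[0][:2],.0395],H[2]+np.pi/2)
print(inH(sensors.observe()['tcp_pos'][None]))
shot('ch5',(270,70),(60,140),(150,120),5)"
```

```text
lin [75.32  2.86 -0.86] turn 0.02 alt -179.98 | tcp [479.78 331.52 114.82] toolx [-0. -0. -1.] toolyaw 97.2115752199323 j6 0.35379277652911956 t 24.3 w 0.024181244430221967
[[ -0.1  -42.81]]
```

View pics/ch5_top.png

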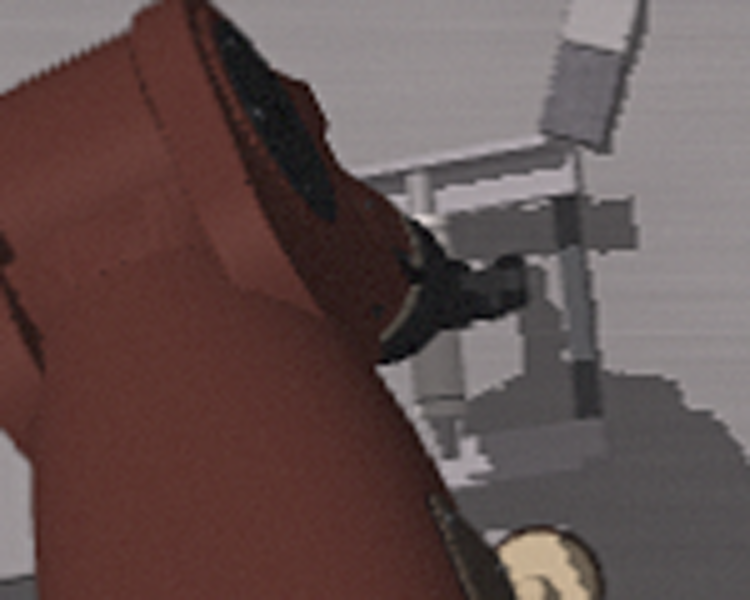

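View pics/ch5_scene.png

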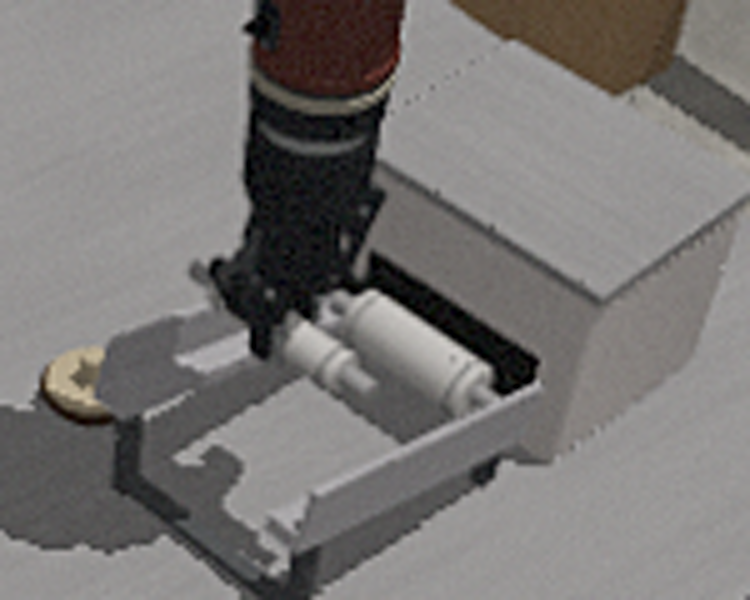

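```bash
python3 -c "
from inch import *
q=(np.array([(417,175),(448,456)])+.5)/5-.5+[60,140]
print(inH(onplane('top',q,.167)))"
```

```text
[[ 73.05 -42.73]
 [-75.44 -43.94]]
```

>>> play_rows(increments=[{"linear":[15,2,-1],"turn":0,"fingers":-1},{"linear":[35,2.8,-1],"turn":0,"fingers":-1},{"linear":[55,2.8,-1],"turn":0,"fingers":-1},{"linear":[64,2.8,-1],"turn":0,"fingers":-1},{"linear":[66,2.8,-1],"turn":0,"fingers":-1}])

```text
time_s: 24.9
tcp_pos: [0.4782, 0.3336, 0.0482]
tcp_rot: [-0.044, 0.706, 0.044, 0.705]
force: [-0.2, 0.3, -1.2]
width: 0.024
```

```bash
python3 -c "
from inch import *
shot('ch6',(270,70),(60,140),(150,120),5)
goal(np.r_[w(H,(-.001,-.04,0))[0][:2],.0395],H[2]+np.pi/2)"
```

```text
lin [ 9.89 -0.23 -0.45] turn -0.05 alt 179.95 | tcp [478.95 334.48  49.39] toolx [ 0.  0. -1.] toolyaw 97.15105540164473 j6 0.35973240497868997 t 25.0 w 0.02433683566281218
```

View pics/ch6_top.png

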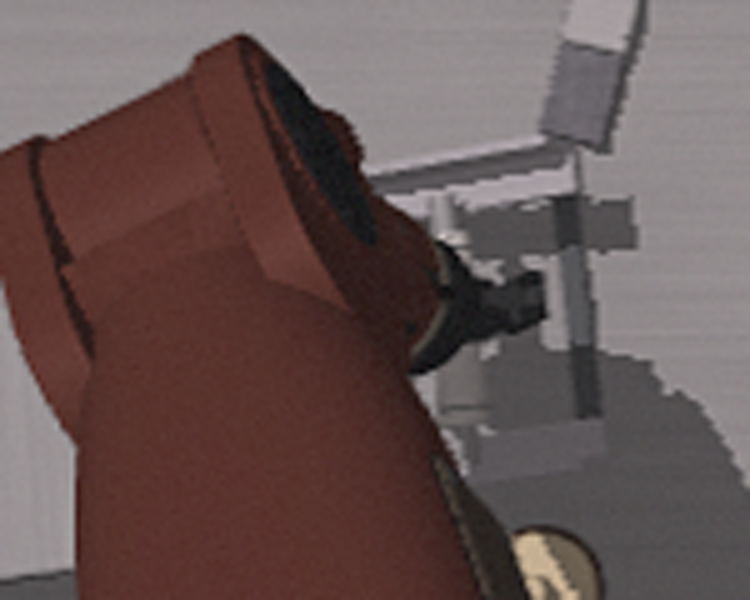

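Centred (x about -1 mm). Stepping down to contact.

>>> play_rows(increments=[{"linear":[3,0,0],"turn":0,"fingers":-1},{"linear":[6,0,0],"turn":0,"fingers":-1},{"linear":[6,0,0],"turn":0,"fingers":-1}])

```text
time_s: 25.3
tcp_pos: [0.4785, 0.3349, 0.043]
tcp_rot: [-0.044, 0.706, 0.044, 0.706]
force: [-1.0, 0.0, -2.4]
width: 0.0241
```

>>> play_rows(increments=[{"linear":[1,0,0],"turn":0,"fingers":-1},{"linear":[2,0,0],"turn":0,"fingers":-1},{"linear":[2,0,0],"turn":0,"fingers":-1}])

```text
time_s: 25.6
tcp_pos: [0.4784, 0.3349, 0.0409]
tcp_rot: [-0.044, 0.706, 0.044, 0.706]
force: [-0.8, -0.3, -1.9]
width: 0.0244
```

>>> play_rows(increments=[{"linear":[1,0,0],"turn":0,"fingers":-1},{"linear":[2,0,0],"turn":0,"fingers":-1},{"linear":[2,0,0],"turn":0,"fingers":-1}])

```text
time_s: 25.9
tcp_pos: [0.4786, 0.3349, 0.0394]
tcp_rot: [-0.044, 0.706, 0.044, 0.706]
force: [-1.6, -0.4, 3.8]
width: 0.0241
```

>>> play_rows(increments=[{"linear":[0,0,0],"turn":0,"fingers":-0.4},{"linear":[0,0,0],"turn":0,"fingers":-0.2},{"linear":[0,0,0],"turn":0,"fingers":0},{"linear":[0,0,0],"turn":0,"fingers":0.2},{"linear":[0,0,0],"turn":0,"fingers":0.2}])

```text
time_s: 26.4
tcp_pos: [0.4785, 0.335, 0.039]
tcp_rot: [-0.044, 0.706, 0.044, 0.706]
force: [-0.5, 0.1, -0.1]
width: 0.0511
```

>>> play_rows(increments=[{"linear":[2,8,0],"turn":0,"fingers":0.2},{"linear":[5,20,0],"turn":0,"fingers":0.2},{"linear":[8,33,0],"turn":0,"fingers":0.2},{"linear":[12,47,0],"turn":0,"fingers":0.2},{"linear":[14,57,0],"turn":0,"fingers":0.2}])

```text
time_s: 26.9
tcp_pos: [0.4707, 0.3931, 0.0243]
tcp_rot: [-0.045, 0.706, 0.045, 0.706]
force: [0.6, -0.8, -0.1]
width: 0.0513
```

```bash
python3 -c "
from inch import *
shot('ch7',(270,70),(60,140),(150,120),5); print(sensors.observe()['force'])"
```

```text
[-0.86  1.77  0.61]
```

View pics/ch7_scene.png

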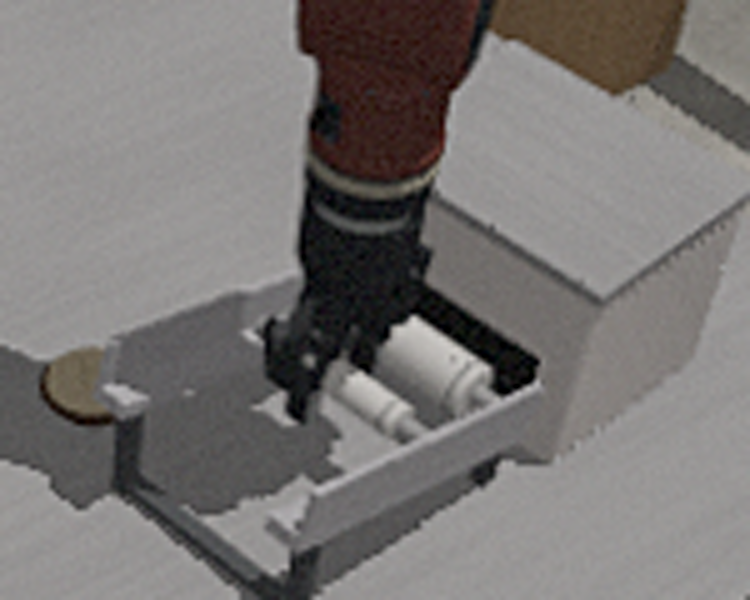

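The thin roller has followed the front finger, straight. Now I lift clear.

>>> play_rows(increments=[{"linear":[-10,0,0],"turn":0,"fingers":0.2},{"linear":[-30,0,0],"turn":0,"fingers":0.2},{"linear":[-60,0,0],"turn":0,"fingers":0.2},{"linear":[-95,0,0],"turn":0,"fingers":0.2},{"linear":[-130,0,0],"turn":0,"fingers":0.2}])

```text
time_s: 27.5
tcp_pos: [0.4714, 0.3906, 0.1572]
tcp_rot: [-0.044, 0.706, 0.044, 0.706]
force: [-0.6, -0.0, 0.5]
width: 0.0516
```

>>> play_rows(increments=[{"linear":[-10,-40,0],"turn":0,"fingers":0.2},{"linear":[-15,-80,0],"turn":0,"fingers":0.2},{"linear":[-15,-125,0],"turn":0,"fingers":0.2},{"linear":[-15,-170,0],"turn":0,"fingers":0.2},{"linear":[-15,-215,0],"turn":0,"fingers":0.2}])

```text
time_s: 28.0
tcp_pos: [0.4983, 0.1758, 0.1711]
tcp_rot: [-0.044, 0.705, 0.044, 0.706]
force: [0.3, -0.1, -0.6]
width: 0.0516
```

```bash
python3 -c "
from inch import *
shot('ch8',(270,70),(60,140),(150,120),5)
im=eyes.grab_frame('scene')[:,:,::-1]; cv2.imwrite('pics/fin.png',cv2.resize(im,(768,576),interpolation=cv2.INTER_CUBIC))"
```

```text
(no output)
```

View pics/ch8_top.png

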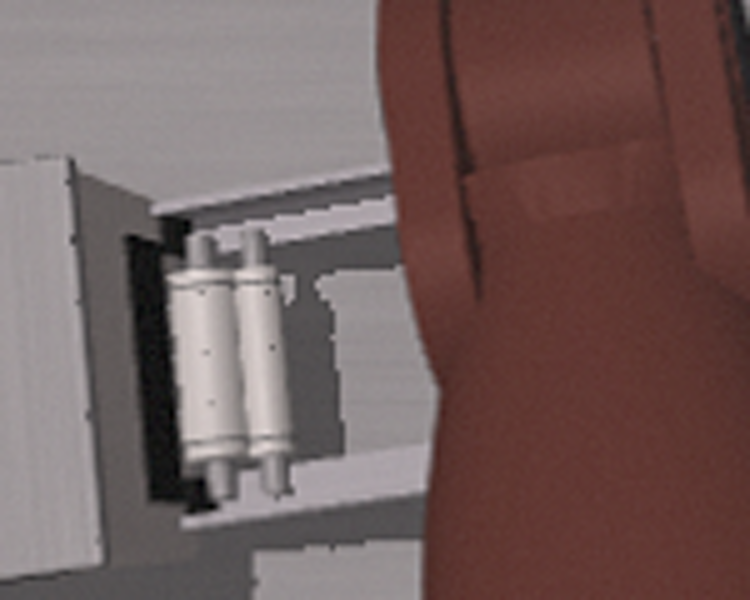

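View pics/fin.png

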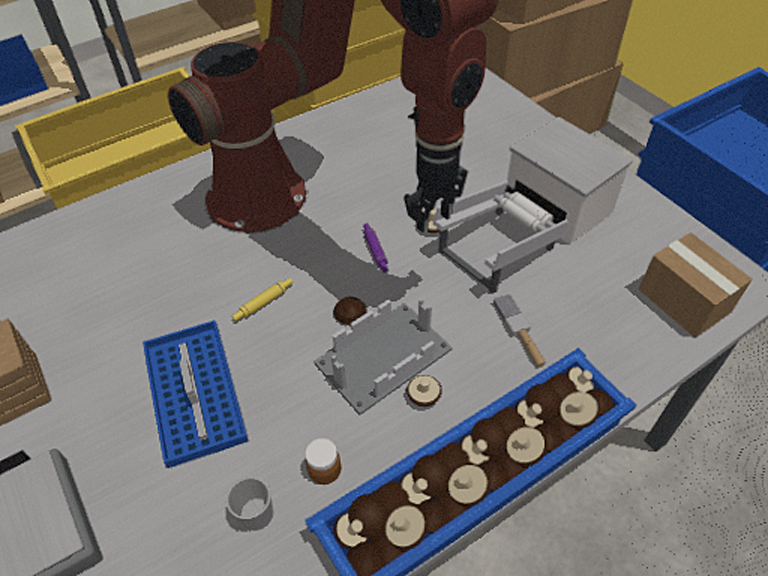

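Both rollers rest side by side at the stops, and the bar is in the tray. I let the arm settle, check the numbers, and compare two frames for motion.

>>> play_rows(increments=[{"linear":[0,0,0],"turn":0,"fingers":0.2},{"linear":[0,0,0],"turn":0,"fingers":0.2},{"linear":[0,0,0],"turn":0,"fingers":0.2},{"linear":[0,0,0],"turn":0,"fingers":0.2},{"linear":[0,0,0],"turn":0,"fingers":0.2}])

```text
time_s: 28.65
tcp_pos: [0.4981, 0.1787, 0.1699]
tcp_rot: [-0.045, 0.706, 0.045, 0.706]
force: [-0.1, 0.7, -0.3]
width: 0.0514
```

```bash
python3 -c "
from inch import *
from rig import job_done
f=lambda q:(np.array(q)+.5)/5-.5+[60,140]
print('thick',inH(onplane('top',f([(202,238),(223,498)]),.058)))
print('thin',inH(onplane('top',f([(254,230),(277,495)]),.066)))
a=cv2.imread('pics/ch8_top.png'); im=eyes.grab_frame('top')[:,:,::-1]
b=cv2.resize(im[140:260,60:210],None,fx=5,fy=5,interpolation=cv2.INTER_CUBIC)
print('diff',np.abs(a[200:520,150:320].astype(int)-b[200:520,150:320]).mean())
i0=np.load('im_scene.npy').astype(int); i1=eyes.grab_frame('scene').astype(int); d=np.abs(i0-i1).mean(2)
for n,(x,y) in dict(capA=(233,205),capB=(283,260),jar=(214,306),cup=(166,335),brush=(346,220)).items(): print(n,d[y-14:y+14,x-14:x+14].mean().round(1))
job_done()"
```

```text
thick [[ 72.38 105.46]
 [-75.71 106.7 ]]
thin [[ 71.83  73.68]
 [-78.48  74.49]]
diff 1.3797487745098038
capA 22.1
capB 2.6
jar 2.8
cup 2.8
brush 2.5
the job is handed in; nothing more can be done
```

The job is handed in at about 29 s of the 72 s allowed. The bar lies flat and released in the tray. The thick roller is against the end stops, and the thin one rests against it. The robot gave no verdict, so this rests on my own checks.

| Check | Measured in chute frame | Target |
|---|---|---|
| Thick roller, y | 106 mm | 106 mm |
| Thick roller, x | about -2 mm | within 15 mm |
| Thin roller, y | 74 mm (32 mm uphill of the stop place) | 22 to 46 mm uphill |
| Thin roller, x | about -3 mm | within 15 mm |

- **Straightness and rest:** Both rollers were under 0.01 rad from straight. Two frames about 0.6 s apart showed no movement, and the gripper was clear with force near zero.
- **First grasp missed:** My first attempt on the bar closed on nothing, because the real fingertips were about 39 mm higher than the reported position. I confirmed this with the camera and by touching the handle gently, then used the correction for every later move.
- **Bystanders:** The picture difference for one mushroom, the jar, the cup and the brush was at noise level. The mushroom cap near the cradle gave a high difference (22); I put this down to the arm's shadow moving, since the pictures show it in place. I did not measure the third mushroom, beside the chute. It was partly behind the gripper in the last picture, and the arm never touched it that I could see.

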